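# Gather the nail brushes into the lidded box

## Task

Put every nail brush away in the plywood box on the left: turn its knob to free the lid, slide the lid fully open, and put in the brush from the basket and all those that have slid under the low slatted shelf, which you rake out with the squeegee, not with your fingers. Then slide the lid fully shut and turn the knob back to lock it; the squeegee must finish lying flat on its rubber mat. The soap stays in the basket, and the bottles, tumblers, roll, jar and mug stay where they are.

Things in the scene. Friction and masses are not known exactly. Their poses are not given: they have to be found in the camera images.
- shelf: Low fixed shelf: three oak slats running along its y, 140 mm deep (x) by 320 mm wide (y); underside 70 mm and top 82 mm above the counter. Two thin posts (10 mm) carry it at the rear, at x = +58, y = +-155 mm; otherwise open all round beneath. Bottles and a tumbler stand on its rear (+x) half. Origin: on the counter below its centre; its front edge is at x = -70 mm.
- box: Fixed plywood box. Origin: on the counter under the centre of its open bin. Bin inside: x -100..+100, y -75..+75 mm, floor 6 mm and rims 62 mm above the counter, walls 6 mm. Behind it (+x, to x = +312) a solid part 62 mm high over which the lid parks. On its -y side a ledge (x -30..+90, y -136..-81 mm, 62 mm high) carries the knob.
- lid (a joint): Lid, a 6 mm board over the bin, top 70 mm above the counter, sliding along the box's +x: 0 = fully shut, 0.206 m = fully open, its front edge then level with the rear wall of the bin. Friction about 1.5 N, stays where left. It cannot slide while the knob is locked.
- lid_handle (a point): Point in the lid's handle, an upright wooden bar 12 mm thick (along the box's x), 70 mm long (along its y), rising from the lid's top (70 mm above the counter) to 98 mm; this point is 90 mm above the counter on the bar's centre, 31 mm from the lid's front (-x) edge. Moves with the lid.
- knob (a joint): Lock knob on the box's ledge, vertical axis: 0 = locked (grip bar points across to the lid, along the box's y), grows as it turns clockwise seen from above, 1.5 rad = stop, fully free (bar along the box's x). The lid is free from about 1.25 rad. Friction about 0.05 N m; stays where left. A steel dog under it catches a lug on the lid's edge.
- knob_grip (a point): Point on the knob's axis, inside its grip bar, 93 mm above the counter. The bar is 46 mm long, 12 mm thick and stands from 80 to 102 mm above the counter.
- basket: Fixed wooden open basket, 230 (x) x 150 (y) x 65 mm high, walls and floor 6 mm. Origin: on the counter under its centre. Holds one nail brush and a bar of soap, side by side along x, either way round.
- mat: Fixed black rubber mat, 300 (x) x 100 (y) x 4 mm. Origin: under its centre.
- squeegee: Loose squeegee, T-shaped from above, 120 g. Steel handle 18 mm wide, 26 to 38 mm above its underside, x -130..+126 mm; upright flat white blade across the end, x +126..+136, 80 mm wide (y), from the underside to 38 mm; white foot, x -130..-114, 50 mm wide. Lies on blade and foot; the handle clears a brush. Origin: underside, on its centre line; x to the blade. Centre of mass near x = +4.
- brush_a: nail brush: oblong wooden back 78 x 40 mm, 10 mm thick, on a pale bristle block 70 x 34 mm, 20 mm high in all, 60 g, lying bristles down. Origin: centre of the underside; x along its length, z up. Starts under the shelf or is absent.
- brush_b: nail brush: oblong wooden back 78 x 40 mm, 10 mm thick, on a pale bristle block 70 x 34 mm, 20 mm high in all, 60 g, lying bristles down. Origin: centre of the underside; x along its length, z up. Starts under the shelf or is absent.
- brush_c: nail brush: oblong wooden back 78 x 40 mm, 10 mm thick, on a pale bristle block 70 x 34 mm, 20 mm high in all, 60 g, lying bristles down. Origin: centre of the underside; x along its length, z up. Starts under the shelf or is absent.
- brush_d: nail brush: oblong wooden back 78 x 40 mm, 10 mm thick, on a pale bristle block 70 x 34 mm, 20 mm high in all, 60 g, lying bristles down. Origin: centre of the underside; x along its length, z up. Starts in the basket, always present, its length roughly along the basket's y.
- soap: White soap bar, 50 x 75 x 28 mm, in the basket. Origin: centre of the underside.
- bottle_a: Amber pump bottle, 54 mm across, 160 mm high, on the rear half of the shelf. Origin: underside.
- bottle_b: Green pump bottle, 54 mm across, 160 mm high, on the rear half of the shelf. Origin: underside.
- tumbler_a: Glass tumbler, 60 mm across, 85 mm high, on the rear half of the shelf. Origin: underside.
- tumbler_b: Glass tumbler, 68 mm across, 90 mm high, on the counter behind the shelf, to the left. Origin: underside.
- roll: Paper roll, 104 mm across, 100 mm high, standing behind the mat. Origin: underside.
- jar: Amber jar, 68 mm across, 70 mm high, standing behind the basket. Origin: underside.
- mug: White mug, 76 mm across, 90 mm high, behind the shelf. Origin: underside.

How it is judged:
By the outcome, as a careful person would: the job done as asked, in the order asked, and still so for the second after the job is handed in, with the robot touching nothing.
Of brush_a, brush_b, brush_c only 1 to 3 are there at a start; the rules pass over those that are not, and their reading is None.
At some moment in a run one of brush_a, brush_b, brush_c may be knocked a few centimetres aside while the robot is not near it.
Once in a run the grip may slacken for a moment while it holds something.
It also fails if it takes over 210 s, if anything falls off the work surface, if the arm or the gripper's body presses on something with over 40 N, if the wrist force passes 120 N, or if a joint passes its speed limit or range.

## Robot

A 6-joint arm with a two-finger parallel gripper is mounted at the origin on the work surface. World frame = base frame: x ahead of the robot, y to its left, z up, the work surface at z = 0. Lengths are in m, angles in rad, forces in N, time in s.
With the tool pointing down it reaches from about 0.3 to 0.85 m from the base axis. Payload 5.4 kg.
Tool frame: the origin (TCP) lies on the centre line of the jaws, within the pads' length; the fingertips stand 8 mm ahead of it and the grasp point (between the pads) lies 11 mm behind it; y points along the fingers, z is the direction in which the jaws open and shut, and the axes are right-handed (so a half turn about y gives the same grasp; the last joint's range is limited). The gripper opens to 85 mm and grips with 20 to 120 N. Pads are 22 mm wide; open, the fingers measure 114 mm over their backs; the gripper's body (76 mm by 85 mm) begins 54 mm behind the grasp point. The pads swing forward as they close: fully open they stand 13 mm farther back than shut.
Start: joints at [-1.354, 0.158, 1.597, -0, 1.386, -0.21], TCP at [0.238, -0.523, 0.239] pointing down, gripper open.
Joint ranges: [-2.91, 2.91], [-0.94, 2.29], [0.18, 2.7], [-1.29, 4.43], [0.17, 2.64], [-3, 3]. Speed limits (rad/s): [2.57, 2.57, 3.14, 3.14, 3.14, 3.14].

## Interface

Orientations are given as a unit quaternion [x, y, z, w].
In Python, from station import robot gives the robot as it stands.
- The arm moves only by the shell command python3 -m inch 'ROWS' [FORCE]. ROWS is JSON, a list of rows, each a list of 5 numbers: the shift along the tool's x, y, z in cm, then the turn about the tool's y in rad, then the finger opening in cm, from 0 to 8.54. In form: [[dx, dy, dz, twist, grip], ...]. A call has 1 to 5 rows; each row is the pose to reach, as a shift and turn from the pose commanded when the call began, along the tool's axes at that moment; what a row does not reach only later rows make up. A row lasts 1/8 s, in which the tool goes at most 62.5 mm and 10.7 degrees, less where a joint would pass 70% of its speed; a pose out of reach is approached as far as the arm can. A call with a gripper value outside its range is refused whole. The fingers move at their own pace and stop on an object; FORCE is the grip in N (left out, the last holds). Time passes only in rows, so rows that repeat a pose let the fingers close. It gives the time, the measured TCP pose, the force and the opening at its end, in the units of the state.
- robot.get_state(): the state, without advancing time (a new reading comes with each control period).
- robot.snapshot(name): name is "side" or "top" or "wrist"; returns a dict with "img" (420x560x3 uint8, red, green, blue), "fovy" (degrees; the focal length in pixels is half the picture's height over the tangent of half this angle, whatever the lens; pixels are square), "cx", "cy" (the principal point, pixels), "extrinsics" (4x4, takes a point from camera to world coordinates). Camera axes: x right, y down, z forward; pixel columns grow to the right and rows downward; lengths in m; the calibration is good to about 2 mm. The wrist camera is an equidistant fisheye: a pixel r from the principal point sees the ray r / f radians off the axis. A picture is of the moment at which its call begins. There is no depth.
- robot.sign_off(): hands the job in, once; it reports no verdict.
Trained networks look in the newest picture that a camera, given by its name, has taken for a name from the list of things; names that differ only in an ending like _2 or _b are one class to them, and where a whole thing is asked for, a point or a joint stands for the part that bears it (a point fixed in the world has none). Each returns a list of dicts, best first, with "conf" (0 to 1); they miss things now and then, are a little off and sometimes report something else, mostly with a low value. They report only what shows in the picture. A call takes as long as a camera call.
- robot.find_in(name, camera): "uv" ([column, row] in pixels, amid what is visible of it).
- robot.regions_of(name, camera): "pixels" (420x560 bool, what is visible of it) and "uv" ([column, row] in pixels, amid what is visible of it).
The state is a dict: "clock": time; "joint_positions": joint angles; "qd": joint speeds; "effort": joint torques, N m; "eef_pos": TCP position; "tcp_rot": TCP orientation; "ft_force": force on the tool from outside, world axes, zero at the start; "wrist_torque": the same for the moment, N m; "finger_gap": opening from 0.0 (shut) to 1.0 (fully open).
Only numpy, scipy, OpenCV 4.12 (cv2) and the standard library are available. Lean on these libraries where they do the work, as an engineer would, in place of code of your own. Each camera call takes 0.05 s, during which the arm holds its last target. There are 200 camera calls.

## Working session

There is one attempt and no reset: what is moved stays moved. The work goes in short steps, Python scripts to look and compute and a shell command to move; the robot and the scene stay as the last step left them, time stands still between calls to the robot, and variables do not carry over. Pictures are saved under pics/ and viewed, about 12 in all and at most 16, crops included, and the job is handed in when it is done.

```bash
ls; mkdir -p pics; cat > h.py <<'E'
import numpy as np, cv2
from station import robot
from scipy.spatial.transform import Rotation as R
def ray(s,uv):
    f=210/np.tan(np.radians(s["fovy"])/2); d=np.array([uv[0]-s["cx"],uv[1]-s["cy"]],float)
    if s.get("name")=="wrist":
        r=np.hypot(*d); a=r/f; v=np.array([*(d/max(r,1e-9)*np.sin(a)),np.cos(a)])
    else: v=np.array([*d/f,1.])
    T=np.array(s["extrinsics"]); return T[:3,3],T[:3,:3]@v
def onz(s,uv,z):
    o,v=ray(s,uv); return o+v*(z-o[2])/v[2]
def proj(s,p):
    T=np.array(s["extrinsics"]); c=T[:3,:3].T@(np.array(p)-T[:3,3]); f=210/np.tan(np.radians(s["fovy"])/2)
    if s.get("name")=="wrist":
        r=np.hypot(c[0],c[1]); return np.array([s["cx"],s["cy"]])+c[:2]/r*f*np.arctan2(r,c[2])
    return np.array([s["cx"],s["cy"]])+c[:2]/c[2]*f
def tri(a,ua,b,ub):
    o1,v1=ray(a,ua);o2,v2=ray(b,ub);v1/=np.linalg.norm(v1);v2/=np.linalg.norm(v2)
    t=np.linalg.lstsq(np.c_[v1,-v2],o2-o1,rcond=None)[0];p,q=o1+v1*t[0],o2+v2*t[1]
    return (p+q)/2,np.linalg.norm(p-q)
def snap(n):
    s=robot.snapshot(n); s["name"]=n; return s
def save(s,fn): cv2.imwrite("pics/"+fn,s["img"][:,:,::-1])
def st():
    s=robot.get_state(); r=R.from_quat(s["tcp_rot"]).as_matrix()
    print("t",round(s["clock"],2),"p",np.round(s["eef_pos"],4),"F",np.round(s["ft_force"],1),"gap",round(s["finger_gap"],3),"x",np.round(r[:,0],3),"y",np.round(r[:,1],3),"z",np.round(r[:,2],3),"q6",round(s["joint_positions"][5],2)); return s,r
E
python3 - <<'E'
from h import *
st()
ss={n:snap(n) for n in("side","top","wrist")}
for n,s in ss.items():
    save(s,n+"0.png"); print(n,s["fovy"],np.round(s["extrinsics"],3).tolist())
for nm in["shelf","box","lid","lid_handle","knob_grip","basket","mat","squeegee","brush_a","soap","jar","roll"]:
    for n in("side","top"):
        print(nm,n,[(np.round(d["uv"]).tolist(),round(d["conf"],2)) for d in robot.find_in(nm,n)][:5])
E
```

```text
pics
t 0.0 p [ 0.2379 -0.5228  0.2383] F [ 0.3 -0.6  0.5] gap 1.001 x [-0.91  -0.414 -0.   ] y [-0.     0.002 -1.   ] z [ 0.414 -0.91  -0.002] q6 -0.21
side 45.853141140191916 [[0.95, -0.186, 0.25, 0.23], [-0.311, -0.586, 0.748, -1.116], [0.007, -0.788, -0.615, 0.948], [0.0, 0.0, 0.0, 1.0]]
top 48.57494123337569 [[-0.004, -0.998, 0.07, 0.499], [-1.0, 0.005, 0.028, -0.063], [-0.028, -0.07, -0.997, 1.241], [0.0, 0.0, 0.0, 1.0]]
wrist 65.70646984690485 [[0.414, -0.874, -0.254, 0.301], [-0.91, -0.398, -0.115, -0.493], [-0.001, 0.279, -0.96, 0.372], [0.0, 0.0, 0.0, 1.0]]
shelf side []
shelf top [([275.0, 186.0], 0.74), ([278.0, 158.0], 0.48)]
box side [([233.0, 157.0], 0.82)]
box top [([142.0, 218.0], 0.56)]
lid side [([209.0, 152.0], 0.85)]
lid top [([130.0, 249.0], 0.76)]
lid_handle side [([209.0, 153.0], 0.77)]
lid_handle top [([132.0, 251.0], 0.89)]
knob_grip side []
knob_grip top [([174.0, 238.0], 0.52)]
basket side [([274.0, 332.0], 0.7), ([322.0, 194.0], 0.44)]
basket top [([435.0, 253.0], 0.83)]
mat side [([320.0, 196.0], 0.39)]
mat top [([357.0, 234.0], 0.77), ([134.0, 252.0], 0.28)]
squeegee side [([285.0, 276.0], 0.87)]
squeegee top [([366.0, 221.0], 0.75)]
brush_a side [([303.0, 243.0], 0.75), ([291.0, 322.0], 0.67), ([296.0, 220.0], 0.62)]
brush_a top [([422.0, 237.0], 0.92)]
soap side [([254.0, 332.0], 0.61)]
soap top [([426.0, 272.0], 0.84)]
jar side [([359.0, 310.0], 0.96), ([290.0, 324.0], 0.44)]
jar top [([434.0, 167.0], 0.92)]
roll side [([354.0, 251.0], 0.86)]
roll top [([362.0, 144.0], 0.61), ([279.0, 182.0], 0.38)]
```

View pics/side0.png

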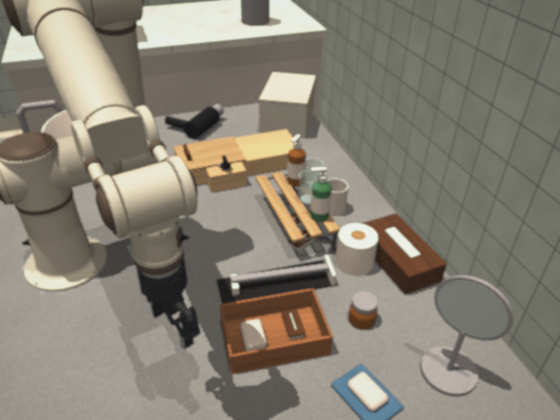

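View pics/top0.png

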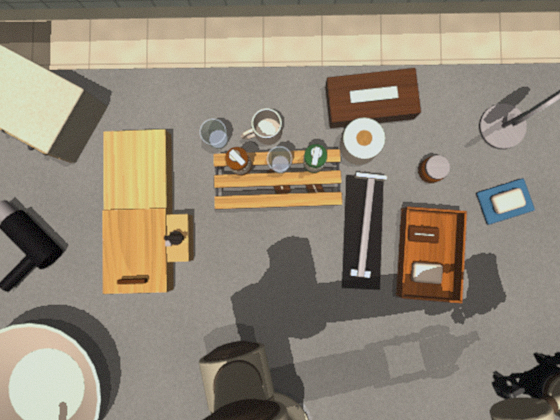

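Side view: box at (230,155), shelf (295,210), mat with squeegee (285,275), and basket (275,330) with soap and brush. Top view: brush parts show through the slats near (283,187) and (318,187); the squeegee's blade is at the far end (370,175).

```bash
python3 - <<'E'
from h import *
s=snap("top"); f=210/np.tan(np.radians(s["fovy"])/2); print("f",f)
c=cv2.resize(s["img"][130:270,90:370],None,fx=2.85,fy=2.85,interpolation=cv2.INTER_CUBIC)
cv2.imwrite("pics/topc.png",c[:,:,::-1])
for nm,z in[("shelf",.082),("lid",.07),("lid_handle",.098),("knob_grip",.102),("basket",.065),("mat",.004),("squeegee",.038),("brush_d",.02),("soap",.028)]:
    for d in robot.regions_of(nm,"top")[:4]:
        m=d["pixels"].astype(np.uint8); cs=max(cv2.findContours(m,0,2)[0],key=cv2.contourArea)
        P=np.array([onz(s,p[0],z)[:2] for p in cs],np.float32)
        r=cv2.minAreaRect(P); print(nm,round(d["conf"],2),np.round(d["uv"]),"ctr",np.round(r[0],3),"size",np.round(r[1],3),"ang",round(r[2],1))
E
```

```text
f 465.3697551441334
shelf 0.78 [278. 183.] ctr [ 0.649 -0.023] size [0.14 0.32] ang 1.5
shelf 0.28 [433. 172.] ctr [ 0.672 -0.413] size [0.062 0.08 ] ang 26.3
lid 0.6 [132. 248.] ctr [0.472 0.336] size [0.212 0.171] ang 1.3
lid_handle 0.94 [134. 253.] ctr [0.473 0.326] size [0.207 0.167] ang 1.3
knob_grip 0.51 [134. 250.] ctr [0.473 0.326] size [0.206 0.164] ang 1.3
knob_grip 0.44 [172. 235.] ctr [0.504 0.23 ] size [0.04  0.042] ang 45.0
basket 0.59 [435. 253.] ctr [ 0.461 -0.406] size [0.168 0.234] ang 85.3
basket 0.51 [135. 253.] ctr [0.472 0.336] size [0.213 0.174] ang 1.3
mat 0.82 [361. 237.] ctr [ 0.519 -0.244] size [0.104 0.3  ] ang 87.5
mat 0.53 [141. 219.] ctr [0.577 0.33 ] size [0.446 0.247] ang 1.3
mat 0.38 [265. 129.] ctr [0.806 0.017] size [0.107 0.098] ang 75.9
squeegee 0.79 [365. 221.] ctr [ 0.537 -0.24 ] size [0.083 0.269] ang 79.7
squeegee 0.51 [241. 161.] ctr [0.704 0.078] size [0.075 0.057] ang 44.8
squeegee 0.27 [312. 159.] ctr [ 0.709 -0.12 ] size [0.06  0.076] ang 89.5
squeegee 0.23 [280. 159.] ctr [ 0.705 -0.026] size [0.065 0.071] ang 89.5
brush_d 0.79 [423. 234.] ctr [ 0.51 -0.4 ] size [0.078 0.041] ang 85.3
soap 0.65 [274. 184.] ctr [ 0.656 -0.021] size [0.149 0.337] ang 1.6
soap 0.57 [424. 272.] ctr [ 0.412 -0.404] size [0.076 0.051] ang 88.7
soap 0.53 [310. 159.] ctr [ 0.712 -0.118] size [0.067 0.077] ang 44.8
```

View pics/topc.png

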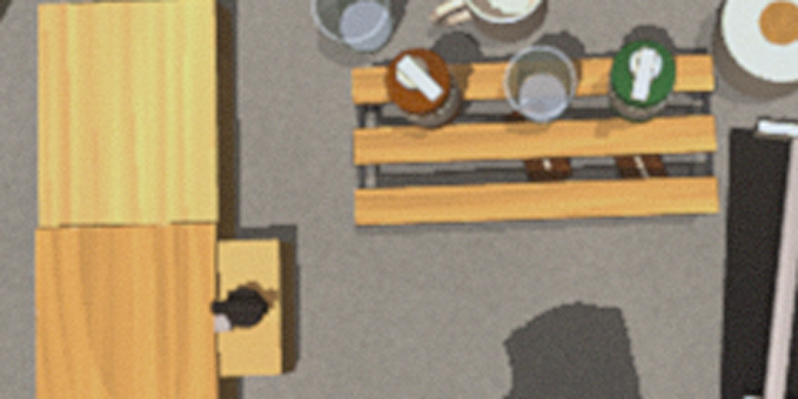

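Crop of the top view: the knob bar is at crop (240,305), across to the lid (locked). At least two brushes are under the shelf, at crop (548,167) and (640,167), with something dark at (515,118). I'll fly above the knob.

```bash
cat >> h.py <<'E'
def to(p,zang=None,tag=""):
    s=robot.get_state(); r=R.from_quat(s["tcp_rot"]).as_matrix(); d=r.T@(np.array(p)-s["eef_pos"])*100
    cur=np.arctan2(r[1,2],r[0,2]); tw=0
    if zang is not None: tw=-((zang-cur+np.pi/2)%np.pi-np.pi/2)   # clockwise +
    print(tag,"d",np.round(d,2),"twist",round(tw,3),"q",np.round(s["joint_positions"][[0,5]] if hasattr(s["joint_positions"],"shape") else [s["joint_positions"][0],s["joint_positions"][5]],2))
E
python3 -c "
from h import *
to([.48,.225,.22],.023)"
```

```text
d [-53.01   1.93 -58.11] twist -1.167 q [-1.35 -0.21]
```

```bash
R='' ; python3 -m inch '[[-53,2,-58,-1.17,8.5],[-53,2,-58,-1.17,8.5],[-53,2,-58,-1.17,8.5],[-53,2,-58,-1.17,8.5],[-53,2,-58,-1.17,8.5]]' 40; python3 -c "
from h import *
to([.48,.225,.22],.023)"
```

```text
clock: 2.48
eef_pos: [0.3347, -0.2245, 0.2315]
tcp_rot: [0.447, -0.547, 0.548, -0.447]
ft_force: [1.3, -0.4, 0.8]
finger_gap: 0.992
 d [-46.94   1.14   5.26] twist -0.224 q [-0.89 -0.69]
```

```bash
python3 -m inch '[[-47,1.1,5.2,-0.23,4],[-47,1.1,5.2,-0.23,4],[-47,1.1,5.2,-0.23,4],[-47,1.1,5.2,-0.23,4],[-47,1.1,5.2,-0.23,4]]'; python3 -m inch '[[-16,0,0,0,4],[-16,0,0,0,4],[-16,0,0,0,4],[-16,0,0,0,4]]'; python3 - <<'E'
from h import *
st(); to([.48,.225,.22],.023)
t=snap("top");s=snap("side");w=snap("wrist");save(w,"w1.png")
for n in("lid_handle","knob_grip","box"):
    print(n,[(np.round(d["uv"]).tolist(),round(d["conf"],2)) for d in robot.find_in(n,"wrist")])
for p in([.504,.230,.102],[.397,.334,.098]): print(proj(w,p))
E
```

```text
clock: 3.1
eef_pos: [0.4322, 0.0727, 0.2245]
tcp_rot: [-0.506, 0.494, -0.495, 0.506]
ft_force: [1.4, -0.9, 0.1]
finger_gap: 0.466
clock: 3.6
eef_pos: [0.4274, 0.2325, 0.2241]
tcp_rot: [-0.507, 0.493, -0.493, 0.507]
ft_force: [0.0, -0.1, -0.4]
finger_gap: 0.466
t 3.6 p [0.4274 0.2325 0.2241] F [ 0.  -0.1 -0.4] gap 0.466 x [ 0.028 -1.    -0.   ] y [-0.  0. -1.] z [ 1.     0.028 -0.   ] q6 0.22
 d [0.89 0.41 5.24] twist 0.005 q [0.25 0.22]
lid_handle [([323.0, 88.0], 0.68), ([413.0, 394.0], 0.18)]
knob_grip [([363.0, 200.0], 0.65)]
box [([370.0, 96.0], 0.8)]
[365.73800601 208.85734868]
[239.31504182  77.32820639]
```

View pics/w1.png

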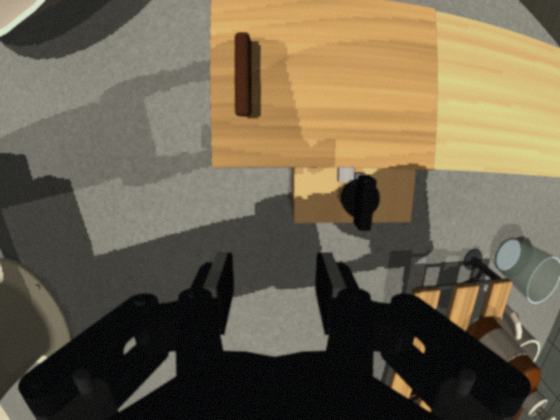

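Wrist view: lid handle at (243,75) and knob bar vertical at (365,202), close to the predictions.

```bash
python3 - <<'E'
from h import *
t=snap("top");w=snap("wrist")
for d in robot.regions_of("knob_grip","top")[:3]: print(d["uv"],d["conf"])
print("knob top view",onz(t,(176,237.5),.1),"wrist",onz(w,(365,202),.1),onz(w,(365,202),.09))
print("tri",tri(t,(176,237.5),w,(365,202)))
print("handle wrist",onz(w,(243,75),.098),"tri",tri(t,(132.5,279.5),w,(243,75)))
to([.504,.233,.15],.023);to([.504,.233,.092],.023)
E
```

```text
[171.7, 235.8] 0.6
knob top view [0.50481157 0.22532269 0.1       ] wrist [0.50376402 0.23462531 0.1       ] [0.50679319 0.23205457 0.09      ]
tri (array([0.50649646, 0.23000505, 0.08543037]), np.float64(0.0037528824806189963))
handle wrist [0.40046313 0.33540446 0.098     ] tri (array([0.40003727, 0.33718891, 0.08402262]), np.float64(0.0018371395199639113))
 d [-0.14  7.42  7.59] twist -0.001 q [0.24 0.22]
 d [-0.14 13.22  7.59] twist -0.001 q [0.24 0.22]
```

```bash
python3 -m inch '[[0.2,5,7.7,0,4],[0.2,5,7.7,0,4],[0.2,9,7.7,0,4],[0.2,13.1,7.7,0,4],[0.2,13.1,7.7,0,4]]';python3 -m inch '[[0,0,0,0,0.8],[0,0,0,0,0.8],[0,0,0,0,0.8],[0,0,0,0,0.8]]' 40; python3 -c "
from h import *
st();to([.505,.2305,.092],.023);w=snap('wrist');save(w,'w2.png')"
```

```text
clock: 4.68
eef_pos: [0.5028, 0.2295, 0.0904]
tcp_rot: [0.508, -0.495, 0.493, -0.504]
ft_force: [-0.0, 0.0, 0.2]
finger_gap: 0.468
clock: 5.18
eef_pos: [0.5064, 0.2307, 0.0954]
tcp_rot: [-0.505, 0.493, -0.495, 0.507]
ft_force: [-2.0, -0.8, 6.2]
finger_gap: 0.126
t 5.17 p [0.5064 0.2307 0.0954] F [-2.  -0.8  6.2] gap 0.126 x [ 0.024 -1.    -0.001] y [ 0.004  0.001 -1.   ] z [1.    0.024 0.004] q6 0.19
 d [ 0.01  0.34 -0.14] twist 0.001 q [0.21 0.19]
```

View pics/w2.png

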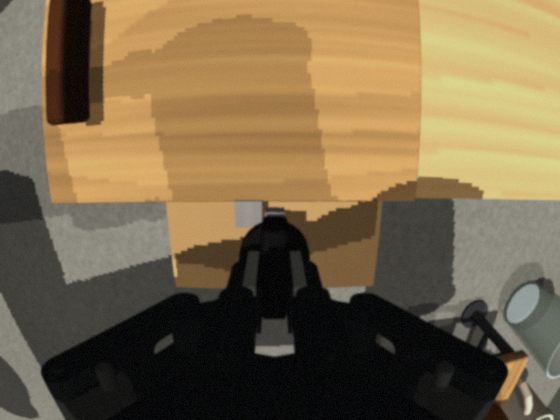

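Wrist view: jaws astride the knob's bar. Turning it.

```bash
python3 -m inch '[[0,-0.4,0,0.18,0.8],[0,-0.4,0,0.36,0.8],[0,-0.4,0,0.54,0.8],[0,-0.4,0,0.72,0.8],[0,-0.4,0,0.9,0.8]]'; python3 -m inch '[[0,0,0,0.18,0.8],[0,0,0,0.36,0.8],[0,0,0,0.54,0.8],[0,0,0,0.63,0.8],[0,0,0,0.63,0.8]]';  python3 -c "
from h import *
s,r=st();print(np.round(s['wrist_torque'],2),np.arctan2(r[1,2],r[0,2]))"
```

```text
clock: 5.85
eef_pos: [0.5046, 0.2314, 0.0956]
tcp_rot: [-0.238, 0.666, -0.665, 0.239]
ft_force: [5.3, 6.0, -14.3]
finger_gap: 0.126
clock: 6.48
eef_pos: [0.504, 0.2323, 0.0957]
tcp_rot: [-0.023, 0.708, -0.705, 0.023]
ft_force: [3.5, 9.1, -12.3]
finger_gap: 0.125
t 6.47 p [0.504  0.2323 0.0957] F [  3.5   9.1 -12.3] gap 0.125 x [-0.998 -0.065  0.   ] y [-0.001  0.004 -1.   ] z [ 0.065 -0.998 -0.004] q6 1.72
[ 1.54 -0.6   0.48] -1.5062235197656935
```

```bash
python3 -m inch '[[0,0,0,0,4],[0,0,0,0,4],[0,-6,0,0,4],[0,-6,0,0,4]]';  python3 -c "
from h import *
st();to([.399,.336,.15],.023);to([.399,.336,.09],.023)"
```

```text
clock: 6.98
eef_pos: [0.509, 0.2311, 0.1632]
tcp_rot: [-0.019, 0.707, -0.706, 0.027]
ft_force: [0.3, 0.7, 1.0]
finger_gap: 0.47
t 6.97 p [0.509  0.2311 0.1632] F [0.3 0.7 1. ] gap 0.47 x [-0.998 -0.064 -0.012] y [ 0.012  0.002 -1.   ] z [ 0.064 -0.998 -0.001] q6 1.72
 d [ 10.32   1.22 -11.17] twist -1.53 q [0.21 1.72]
 d [ 10.39   7.22 -11.17] twist -1.53 q [0.21 1.72]
```

```bash
python3 -m inch '[[10.4,0,-11.2,-1.53,4],[10.4,0,-11.2,-1.53,4],[10.4,0,-11.2,-1.53,4],[10.4,0,-11.2,-1.53,4],[10.4,0,-11.2,-1.53,4]]'; python3 -m inch '[[0,0,0,-0.64,4],[0,0,0,-0.64,4],[0,0,0,-0.64,4],[0,0,0,-0.64,4],[0,0,0,-0.64,4]]'; python3 - <<'E'
from h import *
st();t=snap("top");w=snap('wrist');save(w,'w3.png')
for n in("lid_handle","knob_grip"):
    print(n,[(np.round(d["uv"]).tolist(),round(d["conf"],2)) for d in robot.find_in(n,"wrist")])
for d in robot.regions_of("knob_grip","top")[:2]:print(d["uv"],d["conf"])
to([.399,.336,.09],.023)
for z in(.098,.09):print(proj(w,[.399,.336,z]))
E
```

```text
clock: 7.6
eef_pos: [0.3936, 0.3357, 0.1571]
tcp_rot: [0.342, -0.619, 0.619, -0.342]
ft_force: [0.1, 0.3, 0.5]
finger_gap: 0.468
clock: 8.22
eef_pos: [0.394, 0.3353, 0.157]
tcp_rot: [-0.517, 0.482, -0.482, 0.517]
ft_force: [-0.6, -0.6, 1.0]
finger_gap: 0.47
t 8.22 p [0.394  0.3353 0.157 ] F [-0.6 -0.6  1. ] gap 0.47 x [ 0.07  -0.998  0.   ] y [ 0. -0. -1.] z [0.998 0.07  0.   ] q6 0.4
lid_handle [([364.0, 203.0], 0.98)]
knob_grip [([381.0, 355.0], 0.51)]
[174.3, 234.7] 0.73
 d [-0.02  6.71  0.51] twist 0.047 q [0.47 0.4 ]
[283.65798433 232.80130098]
[283.31499358 228.58523646]
```

View pics/w3.png

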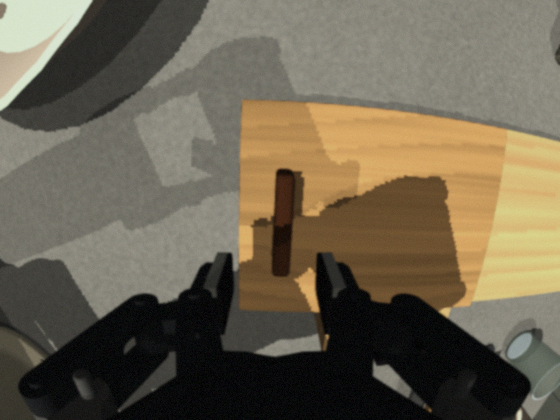

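Wrist view: handle at (284,223), between and ahead of the jaws. Grip and slide.

```bash
python3 -m inch '[[-0.4,4,0.5,0.047,4],[-0.4,6.7,0.5,0.047,4],[-0.4,6.7,0.5,0.047,0.8],[-0.4,6.7,0.5,0.047,0.8],[-0.4,6.7,0.5,0.047,0.8]]';python3 -m inch '[[0,0,0,0,0.8],[0,0,4,0,0.8],[0,0,8,0,0.8],[0,0,12,0,0.8],[0,0,16,0,0.8]]'; python3 -c "
from h import *
st()"
```

```text
clock: 9.1
eef_pos: [0.3988, 0.3398, 0.0906]
tcp_rot: [-0.506, 0.494, -0.494, 0.506]
ft_force: [0.5, -0.5, -5.8]
finger_gap: 0.125
clock: 9.72
eef_pos: [0.5593, 0.3442, 0.0905]
tcp_rot: [0.506, -0.494, 0.493, -0.506]
ft_force: [-2.6, 2.2, -0.5]
finger_gap: 0.127
t 9.72 p [0.5593 0.3442 0.0905] F [-2.6  2.2 -0.5] gap 0.127 x [ 0.024 -1.    -0.001] y [-0.001  0.001 -1.   ] z [ 1.     0.024 -0.001] q6 0.34
```

```bash
python3 -m inch '[[0,0,3,0,0.8],[0,0,4.6,0,0.8],[0,0,4.8,0,0.8],[0,0,4.8,0,0.8]]';python3 -m inch '[[0,0,0,0,0.8],[0,0,0,0,4],[0,0,0,0,4],[0,-9,0,0,4],[0,-12,0,0,4]]'; python3 - <<'E'
from h import *
st(); s=snap("top"); save(s,"t2.png")
for nm,z in[("lid",.07),("squeegee",.038)]:
    for d in robot.regions_of(nm,"top")[:2]:
        m=d["pixels"].astype(np.uint8); cs=max(cv2.findContours(m,0,2)[0],key=cv2.contourArea)
        P=np.array([onz(s,p[0],z)[:2] for p in cs],np.float32)
        r=cv2.minAreaRect(P); print(nm,round(d["conf"],2),np.round(d["uv"]),"ctr",np.round(r[0],3),"size",np.round(r[1],3),"ang",round(r[2],1))
to([.495,-.4,.2],.0)
E
```

```text
clock: 10.22
eef_pos: [0.6045, 0.3454, 0.0905]
tcp_rot: [0.507, -0.495, 0.492, -0.505]
ft_force: [-9.0, -0.8, 1.6]
finger_gap: 0.123
clock: 10.85
eef_pos: [0.6069, 0.3447, 0.2121]
tcp_rot: [-0.506, 0.494, -0.494, 0.506]
ft_force: [1.9, 0.5, 0.8]
finger_gap: 0.469
t 10.85 p [0.6069 0.3447 0.2121] F [1.9 0.5 0.8] gap 0.469 x [ 0.024 -1.    -0.   ] y [ 0.001  0.    -1.   ] z [1.    0.024 0.001] q6 0.32
lid 0.96 [134. 164.] ctr [0.677 0.339] size [0.212 0.173] ang 2.0
lid 0.61 [279. 161.] ctr [ 0.701 -0.027] size [0.064 0.067] ang 89.6
squeegee 0.88 [364. 220.] ctr [ 0.537 -0.241] size [0.083 0.268] ang 80.0
 d [ 74.3    1.25 -13.26] twist 0.024 q [0.34 0.32]
```

Lid is at its stop. On to the basket brush.

```bash
python3 -m inch '[[6,-3,-13,0.1,6],[12,-3,-13,0.1,6],[18,-3,-13,0.1,6],[24,-3,-13,0.1,6],[30,-3,-13,0.1,6]]';python3 -m inch '[[44,2,0,0,6],[44,2,0,0,6],[44,2,0,0,6],[44,2,0,0,6],[44,2,0,0,6]]';python3 -m inch '[[15,2,0,0,6],[15,2,0,0,6],[15,2,0,0,6],[15,2,0,0,6]]'; python3 - <<'E'
from h import *
st(); s=snap("wrist"); save(s,"w4.png"); print(robot.find_in("brush_d","wrist"))
for z in(.026,.02): print(proj(s,[.510,-.4,z]))
for d in robot.regions_of("brush_d","wrist")[:2]:
        m=d["pixels"].astype(np.uint8); cs=max(cv2.findContours(m,0,2)[0],key=cv2.contourArea)
        P=np.array([onz(s,p[0],.024)[:2] for p in cs],np.float32)
        r=cv2.minAreaRect(P); print(round(d["conf"],2),np.round(d["uv"]),"ctr",np.round(r[0],3),"size",np.round(r[1],3),"ang",round(r[2],1))
to([.51,-.4,.1],-.082)
E
```

```text
clock: 11.62
eef_pos: [0.4847, 0.0829, 0.2391]
tcp_rot: [0.481, -0.518, 0.519, -0.481]
ft_force: [1.1, -0.6, 0.9]
finger_gap: 0.702
clock: 12.25
eef_pos: [0.4611, -0.2288, 0.2246]
tcp_rot: [-0.48, 0.519, -0.519, 0.481]
ft_force: [1.0, -0.2, 0.1]
finger_gap: 0.706
clock: 12.75
eef_pos: [0.4494, -0.3777, 0.2039]
tcp_rot: [-0.48, 0.52, -0.519, 0.48]
ft_force: [0.3, 0.8, -0.1]
finger_gap: 0.704
t 12.75 p [ 0.4494 -0.3777  0.2039] F [ 0.3  0.8 -0.1] gap 0.704 x [-0.079 -0.997 -0.001] y [-0.001  0.001 -1.   ] z [ 0.997 -0.079 -0.001] q6 -0.83
[{'uv': [339.9, 206.1], 'conf': 0.83}]
[336.83843133 208.52532067]
[335.77314858 206.92846699]
0.79 [338. 204.] ctr [ 0.512 -0.4  ] size [0.077 0.041] ang 85.4
 d [ 2.04 10.49  6.11] twist 0.007 q [-0.9  -0.83]
```

View pics/w4.png

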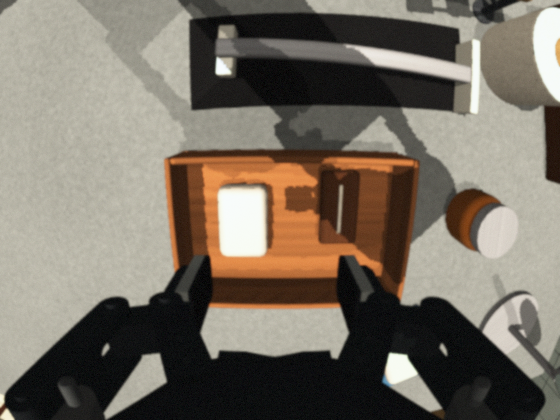

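Wrist view: soap at (243,220), brush at (339,205) in the basket, with clear room on both sides.

```bash
python3 -m inch '[[2,6,6.2,0,6],[2,9,6.2,0,6],[2,14,6.2,0,6],[2,18.7,6.2,0,6],[2,18.7,6.2,0,6]]';python3 -m inch '[[0,0,0,0,3],[0,0,0,0,3],[0,0,0,0,3],[0,0,0,0,3]]' 50;python3 -m inch '[[0,-3,0,0,3],[0,-10,0,0,3],[0,-15,0,0,3],[0,-20,0,0,3],[0,-20,0,0,3]]'; python3 - <<'E'
from h import *
st(); to([.471,.32,.24],.023)
E
```

```text
clock: 13.52
eef_pos: [0.5088, -0.3968, 0.0142]
tcp_rot: [-0.481, 0.521, -0.515, 0.481]
ft_force: [-0.6, 0.3, 1.3]
finger_gap: 0.702
clock: 14.02
eef_pos: [0.5123, -0.4022, 0.0212]
tcp_rot: [0.481, -0.517, 0.52, -0.481]
ft_force: [0.4, 1.4, 7.0]
finger_gap: 0.457
clock: 14.65
eef_pos: [0.5129, -0.4035, 0.2257]
tcp_rot: [0.481, -0.514, 0.523, -0.481]
ft_force: [0.1, 0.1, -0.7]
finger_gap: 0.454
t 14.65 p [ 0.5129 -0.4035  0.2257] F [ 0.1  0.1 -0.7] gap 0.454 x [-0.076 -0.997  0.009] y [ 0.008 -0.01  -1.   ] z [ 0.997 -0.076  0.009] q6 -0.78
 d [-71.8   -2.16  -9.66] twist -0.099 q [-0.85 -0.78]
```

```bash
python3 -m inch '[[-70,-2,-9,0.2,3],[-70,-2,-9,0.4,3],[-70,-2,-9,0.6,3],[-70,-2,-9,0.75,3],[-70,-2,-9,0.75,3]]';python3 - <<'E'
from h import *
st(); to([.519,.368,.2],.023+np.pi/2)
E
```

```text
clock: 15.28
eef_pos: [0.4939, -0.0892, 0.2264]
tcp_rot: [-0.257, 0.659, -0.659, 0.256]
ft_force: [-0.2, 0.4, -1.0]
finger_gap: 0.452
t 15.28 p [ 0.4939 -0.0892  0.2264] F [-0.2  0.4 -1. ] gap 0.452 x [-0.737 -0.676  0.   ] y [-0.001  0.    -1.   ] z [ 0.676 -0.737 -0.001] q6 0.41
 d [-32.77   2.66 -31.98] twist 0.72 q [-0.42  0.41]
```

```bash
python3 -m inch '[[-32.8,0.5,-32,0.18,3],[-32.8,0.5,-32,0.36,3],[-32.8,0.5,-32,0.54,3],[-32.8,0.5,-32,0.72,3],[-32.8,0.5,-32,0.72,3]]';python3 -m inch '[[-18,0.5,-18,0,3],[-18,0.5,-18,0,3],[-18,0.5,-18,0,3]]';python3 - <<'E'
from h import *
st(); to([.519,.368,.2],.023+np.pi/2); w=snap("wrist");save(w,"w5.png"); c=lambda x,y,z:proj(w,[.472+x-.023*y,.336+y+.023*x,z])
print([c(a,b,.062) for a,b in((-.1,-.075),(-.1,.075),(.1,.075),(.1,-.075))])
E
```

```text
clock: 15.9
eef_pos: [0.5102, 0.1936, 0.2234]
tcp_rot: [0.008, -0.707, 0.707, -0.007]
ft_force: [1.3, -0.6, -0.3]
finger_gap: 0.454
clock: 16.27
eef_pos: [0.6406, 0.3294, 0.2193]
tcp_rot: [0.009, -0.707, 0.707, -0.009]
ft_force: [1.7, -0.1, 0.5]
finger_gap: 0.451
t 16.27 p [0.6406 0.3294 0.2193] F [ 1.7 -0.1  0.5] gap 0.451 x [-1.    -0.025  0.001] y [-0.001 -0.001 -1.   ] z [ 0.025 -1.     0.001] q6 1.85
 d [12.06  1.94 -4.17] twist 0.002 q [0.31 1.85]
[array([323.20823962, 396.5373191 ]), array([208.79700694, 395.51484855]), array([189.45935316, 261.10066149]), array([338.61860443, 261.7294887 ])]
```

View pics/w5.png

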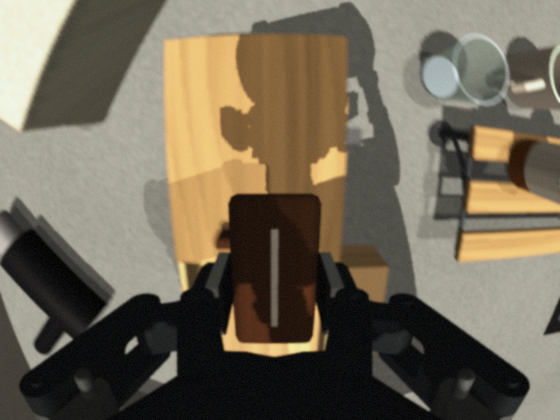

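Wrist view: brush firmly held and flat, over the parked lid. I used the pre-twist axes, so I overshot in x without harm. Correcting.

```bash
python3 -m inch '[[12.1,0,-3.8,0,3],[12.1,0,-3.8,0,3],[12.1,3,-3.8,0,3],[12.1,9,-3.8,0,3],[12.1,14,-3.8,0,3]]';python3 - <<'E'
from h import *
st(); to([.519,.368,.024],.023+np.pi/2); w=snap("wrist");save(w,"w6.png")
E
```

```text
clock: 16.95
eef_pos: [0.5167, 0.3625, 0.0777]
tcp_rot: [0.009, -0.707, 0.707, -0.008]
ft_force: [0.2, 0.9, 0.3]
finger_gap: 0.455
t 16.95 p [0.5167 0.3625 0.0777] F [0.2 0.9 0.3] gap 0.455 x [-1.    -0.025  0.002] y [-0.002 -0.001 -1.   ] z [ 0.025 -1.     0.001] q6 1.97
 d [-0.26  5.37 -0.55] twist 0.002 q [0.42 1.97]
```

View pics/w6.png

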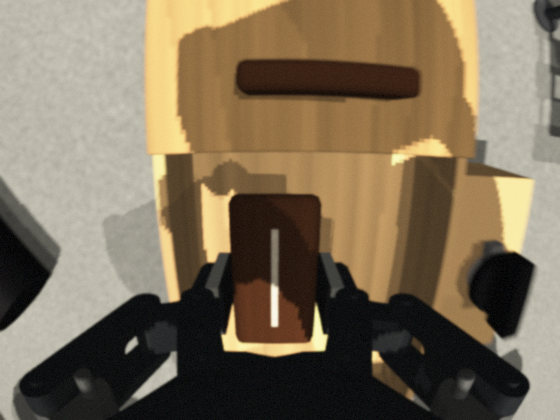

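Wrist view: the brush is inside the bin outline (160–460 columns), clear of the left wall. The knob bar is along x and the lid edge is at the rear wall. Lower and release.

```bash
python3 -m inch '[[0,3,0,0,3],[0,5.3,0,0,3],[0,5.3,0,0,3],[0,5.3,0,0,5],[0,5.3,0,0,5]]';python3 -m inch '[[0,-4,0,0,5],[0,-10,0,0,5],[0,-16,0,0,5],[0,-20,0,0,5],[0,-20,0,0,5]]';python3 - <<'E'
from h import *
st(); s=snap("top")
f=lambda m:max(cv2.findContours(m,0,2)[0],key=cv2.contourArea)
for d in robot.find_in("brush_a","top"): print(np.round(d["uv"]),round(d["conf"],2))
m=robot.regions_of("squeegee","top")[0]["pixels"]
ys,xs=np.nonzero(m); print(xs.min(),xs.max(),ys.min(),ys.max())
for y in range(ys.min(),ys.max()+1,4): 
    x=xs[ys==y]; 
    if len(x): p=onz(s,((x.min()+x.max())/2,y),.038); print(y,x.min(),x.max(),np.round(p[:2],3))
b=s["img"][166:212,200:350]; 
si=snap("side")
for d in robot.regions_of("brush_a","side")[:4]:
    ys,xs=np.nonzero(d["pixels"]); print("side",np.round(d["uv"]),round(d["conf"],2),xs.min(),xs.max(),ys.min(),ys.max(),np.round(onz(si,d["uv"],.02),3))
big=lambda im,k:cv2.resize(im,None,fx=k,fy=k,interpolation=cv2.INTER_CUBIC)
A=big(s["img"][140:215,205:350],5.5);B=big(si["img"][170:260,250:350],5.5)
B=cv2.copyMakeBorder(B,0,0,0,max(0,A.shape[1]-B.shape[1]),0)
A=big(s["img"][140:215,205:350],4);B=big(si["img"][175:255,250:395],4)[:, :A.shape[1]]
cv2.imwrite("pics/ab.png",np.vstack([A,B])[:600,:,::-1]); print(A.shape,B.shape)
E
```

```text
clock: 17.62
eef_pos: [0.5193, 0.3635, 0.0293]
tcp_rot: [-0.008, 0.707, -0.707, 0.01]
ft_force: [0.6, -0.3, 0.4]
finger_gap: 0.585
clock: 18.25
eef_pos: [0.5206, 0.3641, 0.2339]
tcp_rot: [-0.005, 0.709, -0.705, 0.012]
ft_force: [-0.5, -0.3, 0.1]
finger_gap: 0.582
t 18.25 p [0.5206 0.3641 0.2339] F [-0.5 -0.3  0.1] gap 0.582 x [-1.    -0.025 -0.01 ] y [ 0.01   0.005 -1.   ] z [ 0.025 -1.    -0.004] q6 1.97
[132. 236.] 0.7
[313. 188.] 0.59
[278. 190.] 0.52
349 386 173 277
173 358 359 [ 0.67  -0.234]
177 355 386 [ 0.66  -0.264]
181 367 383 [ 0.649 -0.276]
185 366 373 [ 0.639 -0.261]
189 366 372 [ 0.628 -0.26 ]
193 365 372 [ 0.618 -0.259]
197 365 371 [ 0.608 -0.257]
201 365 371 [ 0.597 -0.257]
205 364 370 [ 0.587 -0.254]
209 364 370 [ 0.577 -0.254]
213 363 369 [ 0.566 -0.251]
217 363 369 [ 0.556 -0.251]
221 363 368 [ 0.546 -0.25 ]
225 362 368 [ 0.535 -0.248]
229 362 368 [ 0.525 -0.248]
233 361 367 [ 0.515 -0.245]
237 361 367 [ 0.505 -0.245]
241 360 367 [ 0.494 -0.244]
245 360 366 [ 0.484 -0.242]
249 359 366 [ 0.474 -0.241]
253 359 365 [ 0.464 -0.239]
257 359 365 [ 0.454 -0.239]
261 358 365 [ 0.443 -0.238]
265 358 364 [ 0.433 -0.236]
269 351 364 [ 0.423 -0.227]
273 349 369 [ 0.413 -0.231]
277 362 368 [ 0.403 -0.246]
side [302. 242.] 0.7 288 311 230 249 [ 0.635 -0.139  0.02 ]
side [277. 330.] 0.43 219 332 288 374 [ 0.471 -0.413  0.02 ]
side [296. 220.] 0.39 291 300 213 225 [ 0.652 -0.042  0.02 ]
(300, 580, 3) (320, 580, 3)
```

View pics/ab.png

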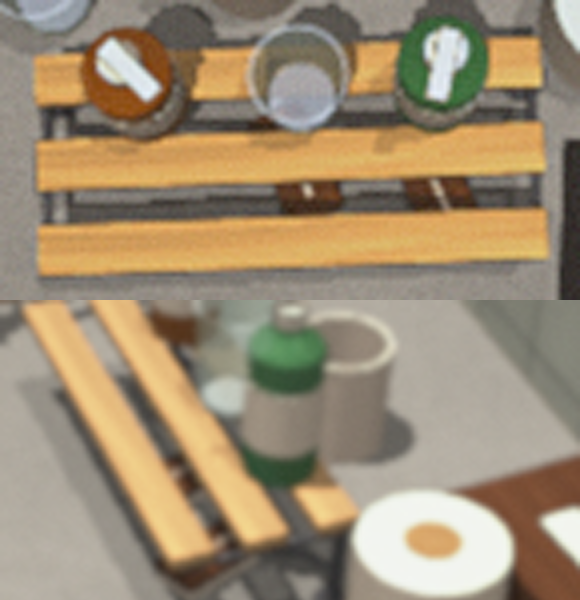

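The crops show two brushes under the shelf. One is seen at crop (310,196), with its rear end at about (262,122); the other at (440,193) with a slanted stripe. No third one shows. The first brush is in the bin. Now to the squeegee.

```bash
python3 - <<'E'
from h import *
t=snap("top"); g=lambda x,y,z=.02:np.round(onz(t,(205+x/4,140+y/4),z)[:2],3)
print("b1",g(278,196),g(342,196),g(262,122),"stripe",g(305,186),g(312,198)); print("b2",g(408,193),g(470,193),"stripe",g(426,181),g(442,206))
to([.40,0,.24],None,"via");to([.494,-.244,.15],-.121+np.pi/2)
E
```

```text
b1 [ 0.632 -0.015] [ 0.632 -0.057] [ 0.681 -0.004] stripe [ 0.639 -0.033] [ 0.631 -0.037]
b2 [ 0.633 -0.1  ] [ 0.633 -0.141] stripe [ 0.641 -0.112] [ 0.625 -0.123]
via d [12.62 -1.37 35.95] twist 0 q [0.42 1.97]
 d [ 3.8   7.64 60.57] twist 0.146 q [0.42 1.97]
```

```bash
python3 -m inch '[[5,-1,60,0.146,5],[5,-1,60,0.146,5],[5,-1,60,0.146,5],[5,-1,60,0.146,5],[5,-1,60,0.146,5]]'; python3 -c "
from h import *
st();to([.494,-.244,.15],-.121+np.pi/2)"
```

```text
clock: 19.18
eef_pos: [0.4989, 0.0492, 0.2317]
tcp_rot: [0.042, 0.706, -0.706, -0.043]
ft_force: [1.6, 0.2, 0.2]
finger_gap: 0.589
t 19.18 p [0.4989 0.0492 0.2317] F [1.6 0.2 0.2] gap 0.589 x [-0.993  0.121  0.001] y [-0.001  0.    -1.   ] z [-0.121 -0.993  0.   ] q6 1.55
 d [-3.06  8.17 29.16] twist 0.0 q [-0.14  1.55]
```

```bash
python3 -m inch '[[-3.1,2,29.2,0,5],[-3.1,4,29.2,0,5],[-3.1,6,29.2,0,5],[-3.1,8,29.2,0,5],[-3.1,8,29.2,0,5]]'; python3 - <<'E'
from h import *
st();w=snap("wrist")
m=robot.regions_of("squeegee","wrist")[0]; print(m["uv"],m["conf"])
ys,xs=np.nonzero(m["pixels"])
P=np.array([onz(w,p,.040)[:2] for p in zip(xs,ys)])
for a in np.arange(P[:,0].min(),P[:,0].max(),.015):
    q=P[abs(P[:,0]-a)<.004]; 
    if len(q): print(np.round(a,3),np.round([q[:,1].min(),q[:,1].max()],3))
to([.494,-.244,.033],-.121+np.pi/2)
E
```

```text
clock: 19.8
eef_pos: [0.4945, -0.2443, 0.1509]
tcp_rot: [0.043, 0.706, -0.705, -0.043]
ft_force: [0.6, 0.7, 0.6]
finger_gap: 0.591
t 19.8 p [ 0.4945 -0.2443  0.1509] F [0.6 0.7 0.6] gap 0.591 x [-0.993  0.122  0.001] y [-0.001  0.001 -1.   ] z [-0.122 -0.993 -0.001] q6 1.01
[275.4, 148.8] 0.65
0.406 [-0.242 -0.226]
0.421 [-0.26  -0.212]
0.436 [-0.259 -0.215]
0.451 [-0.249 -0.231]
0.466 [-0.251 -0.233]
0.481 [-0.252 -0.235]
0.496 [-0.255 -0.237]
0.511 [-0.256 -0.238]
0.526 [-0.258 -0.24 ]
0.541 [-0.259 -0.242]
0.556 [-0.261 -0.243]
0.571 [-0.263 -0.245]
0.586 [-0.265 -0.247]
0.601 [-0.267 -0.248]
0.616 [-0.268 -0.251]
0.631 [-0.271 -0.253]
0.646 [-0.3  -0.25]
0.661 [-0.262 -0.228]
 d [-0.17 11.55 -0.18] twist -0.005 q [-0.68  1.02]
```

```bash
python3 -m inch '[[0,6,0.1,0,5],[0,11.9,0.1,0,5],[0,11.9,0.1,0,5],[0,11.9,0.1,0,1],[0,11.9,0.1,0,1]]' 100;python3 -m inch '[[0,0,0,0,1],[0,0,0,0,1],[0,-4,0,0,1],[0,-10,0,0,1],[0,-10,0,0,1]]'; python3 - <<'E'
from h import *
s,r=st();print(np.round(s['wrist_torque'],2));w=snap("wrist");save(w,"w7.png")
to([.40,-.03,.10],np.pi/2)
E
```

```text
clock: 20.52
eef_pos: [0.4974, -0.245, 0.0372]
tcp_rot: [-0.044, -0.705, 0.707, 0.041]
ft_force: [-4.2, 3.7, 14.4]
finger_gap: 0.182
clock: 21.15
eef_pos: [0.4993, -0.2466, 0.1415]
tcp_rot: [-0.047, -0.703, 0.709, 0.038]
ft_force: [0.7, -0.6, -1.3]
finger_gap: 0.177
t 21.15 p [ 0.4993 -0.2466  0.1415] F [ 0.7 -0.6 -1.3] gap 0.177 x [-0.993  0.121 -0.013] y [ 0.012 -0.009 -1.   ] z [-0.121 -0.993  0.008] q6 1.02
[ 0.06  0.05 -0.01]
 d [ 12.29   3.62 -20.21] twist -0.121 q [-0.68  1.02]
```

View pics/w7.png

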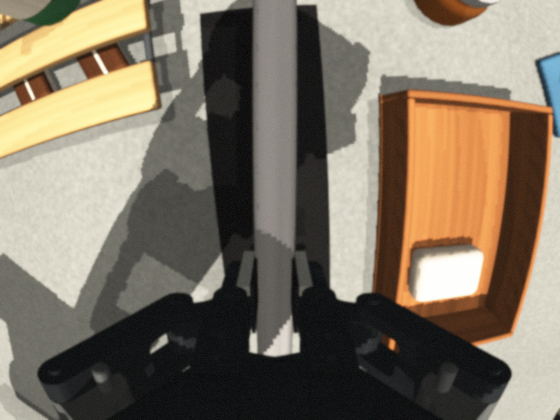

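Wrist view: handle held centrally between the jaws; both brushes show through the slats at (33,88) and (103,60). The soap stays in the basket. Back off first, then go sideways.

```bash
python3 -m inch '[[5,-1,0,0,1],[10,-1,-2,0,1],[15,-1,-6,-0.12,1],[15,-1,-12,-0.12,1],[15,-1,-17,-0.12,1]]' 100; python3 - <<'E'
from h import *
s,r=st();t=snap("top");a=robot.regions_of("squeegee","top")[0];si=snap("side");b=robot.regions_of("squeegee","side")[0]
for c,d in((t,a),(si,b)):
    ys,xs=np.nonzero(d["pixels"]); print(d["conf"],xs.min(),xs.max(),ys.min(),ys.max())
    p=s["eef_pos"]; print("pred blade top ctr",proj(c,[p[0]+.171,p[1],p[2]+.005]))
to([.37,-.02,.06],np.pi/2)
im=t["img"]; A=cv2.resize(im[130:330,200:400],(600,600),interpolation=cv2.INTER_CUBIC); cv2.imwrite("pics/A.png",A[:,:,::-1])
E
```

```text
clock: 21.82
eef_pos: [0.3655, -0.0548, 0.1427]
tcp_rot: [0.001, 0.707, -0.707, -0.001]
ft_force: [0.8, -0.1, -1.0]
finger_gap: 0.177
t 21.82 p [ 0.3655 -0.0548  0.1427] F [ 0.8 -0.1 -1. ] gap 0.177 x [-1.     0.003  0.001] y [-0.001  0.001 -1.   ] z [-0.003 -1.    -0.001] q6 1.09
0.87 273 307 223 287
pred blade top ctr [289.51112865 223.46967398]
0.57 162 264 188 228
pred blade top ctr [259.44451689 195.14051386]
 d [-0.39  8.29 -3.59] twist 0.001 q [-0.48  1.09]
```

View pics/A.png

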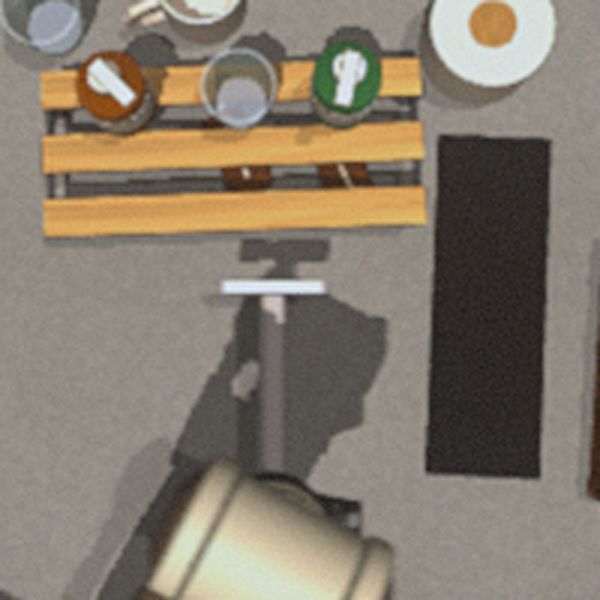

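The blade is square, in front of the shelf, centred at crop (273,287); both brushes are still in place. Lower to pass-over height and check contact forces as I go in.

```bash
python3 -m inch '[[0,4,-3.3,0,1],[0,8.3,-3.3,0,1],[0,8.3,-3.3,0,1],[0,8.3,-3.3,0,1]]' 100; python3 -m inch '[[-4,0,0,0,1],[-8,0,0,0,1]]'; python3 -m inch '[[-3,0,0,0,1],[-6,0,0,0,1],[-8.6,0,0,0,1],[-8.6,0,0,0,1]]' ;python3 -c "
from h import *
st()"
```

```text
clock: 22.52
eef_pos: [0.3679, -0.025, 0.0618]
tcp_rot: [-0.001, -0.707, 0.707, 0.0]
ft_force: [0.2, -0.3, -1.3]
finger_gap: 0.177
clock: 22.78
eef_pos: [0.4499, -0.0252, 0.0631]
tcp_rot: [-0.003, -0.706, 0.708, -0.001]
ft_force: [0.5, -0.7, -0.5]
finger_gap: 0.174
clock: 23.28
eef_pos: [0.5362, -0.0254, 0.0633]
tcp_rot: [-0.003, -0.707, 0.708, -0.001]
ft_force: [-0.2, -0.5, -1.3]
finger_gap: 0.176
t 23.27 p [ 0.5362 -0.0254  0.0633] F [-0.2 -0.5 -1.3] gap 0.176 x [-1.     0.002 -0.006] y [ 0.006 -0.002 -1.   ] z [-0.002 -1.     0.002] q6 1.3
```

```bash
python3 -m inch '[[0,1.5,0,0,1],[0,2.6,0,0,1],[0,2.6,0,0,1]]' 100; python3 -m inch '[[2,0,0,0,1],[4,0,0,0,1],[6,0,0,0,1],[8,0,0,0,1],[10,0,0,0,1]]'; python3 -m inch '[[2,0,0,0,1],[4,0,0,0,1],[6,0,0,0,1],[8,0,0,0,1],[8,0,0,0,1]]' ;python3 - <<'E'
from h import *
st(); t=snap("top")
for d in robot.find_in("brush_a","top"): print(np.round(d["uv"]),round(d["conf"],2),np.round(onz(t,d["uv"],.02),3))
E
```

```text
clock: 23.65
eef_pos: [0.5321, -0.0241, 0.0339]
tcp_rot: [0.0, 0.707, -0.707, -0.001]
ft_force: [0.6, -0.6, 1.4]
finger_gap: 0.177
clock: 24.28
eef_pos: [0.4321, -0.0238, 0.0345]
tcp_rot: [-0.001, -0.707, 0.707, 0.0]
ft_force: [1.5, -0.1, 2.3]
finger_gap: 0.18
clock: 24.9
eef_pos: [0.3509, -0.0232, 0.0338]
tcp_rot: [-0.0, 0.707, -0.707, -0.002]
ft_force: [-0.7, 0.2, -0.0]
finger_gap: 0.177
t 24.9 p [ 0.3509 -0.0232  0.0338] F [-0.7  0.2 -0. ] gap 0.177 x [-1.     0.002  0.003] y [-0.003  0.001 -1.   ] z [-0.002 -1.    -0.001] q6 1.16
[130. 236.] 0.63 [0.511 0.368 0.02 ]
```

```bash
python3 - <<'E'
from h import *
t=snap("top");s=snap("side");w=snap("wrist")
for n,c in(("top",t),("side",s),("wrist",w)):
  for d in robot.regions_of("brush_a",n)[:5]: print(n,np.round(d["uv"]),round(d["conf"],2),d["pixels"].sum(),np.round(onz(c,d["uv"],.02),3))
A=cv2.resize(t["img"][140:300,205:365],(400,400),interpolation=cv2.INTER_CUBIC);B=cv2.resize(w["img"],(533,400))
cv2.imwrite("pics/B.png",np.hstack([A,B])[:,:800,::-1])
E
```

```text
top [129. 235.] 0.87 449 [0.511 0.37  0.02 ]
top [311. 185.] 0.56 126 [ 0.642 -0.112  0.02 ]
top [270. 250.] 0.56 259 [ 0.47  -0.003  0.02 ]
side [236. 233.] 0.62 154 [ 0.468 -0.044  0.02 ]
side [304. 242.] 0.52 149 [ 0.642 -0.139  0.02 ]
wrist [226.  45.] 0.68 4793 [ 0.457 -0.002  0.02 ]
```

View pics/B.png

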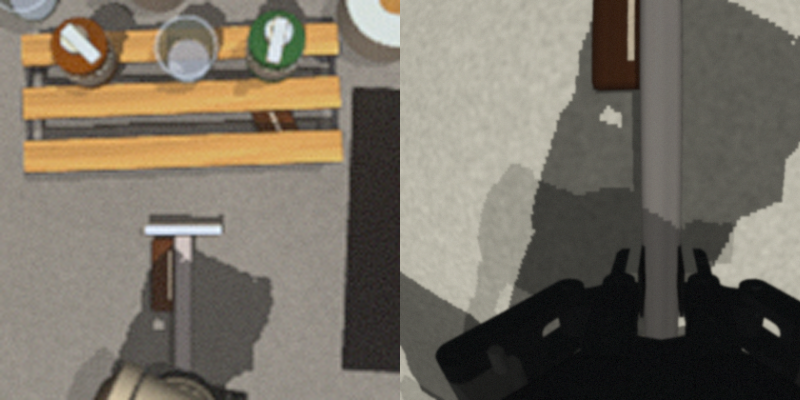

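Left (top crop): brush 1 raked out, aligned along x at crop (163,272), next to the handle; one brush is left under the shelf at (275,120). Now rake that one.

```bash
python3 -m inch '[[0,-3,0,0,1],[0,-6,0,0,1],[0,-6,5,0,1],[0,-6,8.8,0,1],[0,-6,8.8,0,1]]' 100; python3 -m inch '[[-1,1.5,0,0,1],[-2,3.1,0,0,1],[-2,3.1,0,0,1]]';python3 -c "
from h import *
st()"
```

```text
clock: 25.92
eef_pos: [0.3534, -0.1138, 0.095]
tcp_rot: [-0.002, -0.707, 0.708, 0.001]
ft_force: [-0.4, 1.5, -1.7]
finger_gap: 0.178
clock: 26.3
eef_pos: [0.372, -0.1102, 0.0623]
tcp_rot: [-0.001, 0.708, -0.706, -0.001]
ft_force: [0.0, 1.0, -1.0]
finger_gap: 0.177
t 26.3 p [ 0.372  -0.1102  0.0623] F [ 0.  1. -1.] gap 0.177 x [-1.    -0.     0.003] y [-0.003  0.002 -1.   ] z [ 0.    -1.    -0.002] q6 0.97
```

```bash
python3 -m inch '[[-4,0,0,0,1],[-8,0,0,0,1],[-12,0,0,0,1],[-16,0,0,0,1],[-16,0,0,0,1]]' 100; python3 -m inch '[[0,1.5,0,0,1],[0,2.7,0,0,1],[0,2.7,0,0,1]]'; python3 -m inch '[[2,0,0,0,1],[4,0,0,0,1],[6,0,0,0,1],[8,0,0,0,1],[10,0,0,0,1]]'; python3 -m inch '[[2,0,0,0,1],[4,0,0,0,1],[6,0,0,0,1],[8,0,0,0,1],[8,0,0,0,1]]' ;python3 - <<'E'
from h import *
st(); t=snap("top");s=snap("side")
for n,c in(("top",t),("side",s)):
  for d in robot.regions_of("brush_a",n)[:5]: print(n,np.round(d["uv"]),round(d["conf"],2),d["pixels"].sum(),np.round(onz(c,d["uv"],.02),3))
E
```

```text
clock: 26.92
eef_pos: [0.535, -0.1116, 0.0645]
tcp_rot: [-0.001, -0.707, 0.707, -0.001]
ft_force: [-0.9, -0.2, -1.8]
finger_gap: 0.176
clock: 27.3
eef_pos: [0.531, -0.1114, 0.035]
tcp_rot: [-0.0, 0.708, -0.707, -0.002]
ft_force: [-0.2, 0.6, 0.2]
finger_gap: 0.175
clock: 27.92
eef_pos: [0.432, -0.1119, 0.0368]
tcp_rot: [-0.001, -0.707, 0.707, 0.0]
ft_force: [0.2, -0.6, -1.0]
finger_gap: 0.179
clock: 28.55
eef_pos: [0.3517, -0.1114, 0.0363]
tcp_rot: [0.001, 0.707, -0.707, -0.001]
ft_force: [0.8, -0.4, -1.7]
finger_gap: 0.179
t 28.55 p [ 0.3517 -0.1114  0.0363] F [ 0.8 -0.4 -1.7] gap 0.179 x [-1.     0.003  0.   ] y [-0.  0. -1.] z [-0.003 -1.    -0.   ] q6 0.94
top [272. 251.] 0.9 457 [ 0.469 -0.007  0.02 ]
top [130. 235.] 0.63 461 [0.512 0.367 0.02 ]
top [301. 250.] 0.61 255 [ 0.471 -0.085  0.02 ]
side [236. 228.] 0.85 367 [ 0.473 -0.019  0.02 ]
side [246. 249.] 0.74 175 [ 0.476 -0.12   0.02 ]
```

Both brushes are out at (.469,-.007) and (.47,-.10), with none detected under the shelf. Return the squeegee to the mat.

```bash
python3 -m inch '[[0,-5,0,0,1],[0,-11,0,0,1],[0,-11,5,0,1],[0,-11,10,0.044,1],[0,-11,13.3,0.044,1]]' 100; python3 -m inch '[[-3,0,0,0,1],[-6,0,0,0,1],[-6,0,0,0,1]]'; python3 -c "
from h import *
st();to([.488,-.2445,.06],-.044+np.pi/2)"
```

```text
clock: 29.38
eef_pos: [0.3531, -0.247, 0.1471]
tcp_rot: [-0.017, -0.706, 0.707, 0.016]
ft_force: [-0.4, 0.4, -1.6]
finger_gap: 0.172
clock: 29.75
eef_pos: [0.4142, -0.2477, 0.1465]
tcp_rot: [-0.015, -0.707, 0.707, 0.015]
ft_force: [-0.6, -0.0, -1.1]
finger_gap: 0.179
t 29.75 p [ 0.4142 -0.2477  0.1465] F [-0.6 -0.  -1.1] gap 0.179 x [-0.999  0.043 -0.   ] y [ 0. -0. -1.] z [-0.043 -0.999  0.   ] q6 0.82
 d [-7.36  8.65 -0.64] twist 0.001 q [-0.79  0.82]
```

```bash
python3 -m inch '[[-4,2,-0.6,0,1],[-7.4,6,-0.6,0,1],[-7.4,8.6,-0.6,0,1],[-7.4,10.4,-0.6,0,1],[-7.4,10.8,-0.6,0,1]]'; python3 -m inch '[[0,0.2,0,0,1],[0,0.2,0,0,1]]'; python3 -c "
from h import *
st()
t=snap('top'); a=robot.regions_of('squeegee','top')[0]; s=t
ys,xs=np.nonzero(a['pixels']); print(a['conf'],xs.min(),xs.max(),ys.min(),ys.max())"
```

```text
clock: 30.38
eef_pos: [0.4859, -0.2444, 0.0377]
tcp_rot: [0.016, 0.707, -0.707, -0.017]
ft_force: [-1.0, 0.1, 0.5]
finger_gap: 0.173
clock: 30.62
eef_pos: [0.4872, -0.2454, 0.0377]
tcp_rot: [-0.017, -0.706, 0.707, 0.016]
ft_force: [0.0, -0.1, -0.9]
finger_gap: 0.177
t 30.62 p [ 0.4872 -0.2454  0.0377] F [ 0.  -0.1 -0.9] gap 0.177 x [-0.999  0.045 -0.002] y [ 0.002 -0.001 -1.   ] z [-0.045 -0.999  0.001] q6 0.93
0.77 348 380 178 281
```

```bash
python3 -m inch '[[0,0.15,0,0,1],[0,0.3,0,0,1],[0,0.3,0,0,1]]'; python3 -m inch '[[0,0.2,0,0,1],[0,0.2,0,0,1]]'; python3 -m inch '[[0,0.0,0,0,4],[0,0,0,0,4],[0,0,0,0,4],[0,-8,0,0,4],[0,-14,0,0,4]]'; python3 - <<'E'
from h import *
st()
t=snap("top"); a=robot.regions_of("squeegee","top")[0]
ys,xs=np.nonzero(a["pixels"]); P=np.array([onz(t,p,.04)[:2] for p in zip(xs,ys)])
for x in np.arange(P[:,0].min(),P[:,0].max(),.02):
    q=P[abs(P[:,0]-x)<.003]; 
    if len(q): print(np.round(x,3),np.round([q[:,1].min(),q[:,1].max()],3))
for d in robot.regions_of("brush_a","top")[:5]:
        m=d["pixels"].astype(np.uint8); cs=max(cv2.findContours(m,0,2)[0],key=cv2.contourArea)
        Q=np.array([onz(t,p[0],.02)[:2] for p in cs],np.float32)
        r=cv2.minAreaRect(Q); print(round(d["conf"],2),np.round(d["uv"]),"ctr",np.round(r[0],3),"size",np.round(r[1],3),"ang",round(r[2],1))
E
```

```text
clock: 31.1
eef_pos: [0.4873, -0.2453, 0.0373]
tcp_rot: [-0.016, -0.707, 0.707, 0.016]
ft_force: [-10.4, 7.3, 25.8]
finger_gap: 0.176
clock: 31.35
eef_pos: [0.4873, -0.2453, 0.0372]
tcp_rot: [-0.015, -0.707, 0.707, 0.016]
ft_force: [-17.0, 10.2, 41.8]
finger_gap: 0.178
clock: 31.98
eef_pos: [0.486, -0.2442, 0.1568]
tcp_rot: [0.015, 0.708, -0.706, -0.017]
ft_force: [0.4, -0.5, -0.0]
finger_gap: 0.464
t 31.98 p [ 0.486  -0.2442  0.1568] F [ 0.4 -0.5 -0. ] gap 0.464 x [-0.999  0.045  0.002] y [-0.002  0.002 -1.   ] z [-0.045 -0.999 -0.002] q6 0.93
0.393 [-0.261 -0.225]
0.413 [-0.251 -0.231]
0.433 [-0.246 -0.236]
0.533 [-0.25  -0.238]
0.553 [-0.253 -0.238]
0.573 [-0.251 -0.238]
0.593 [-0.254 -0.239]
0.613 [-0.257 -0.239]
0.633 [-0.257 -0.239]
0.653 [-0.286 -0.211]
0.78 [273. 250.] ctr [ 0.47  -0.008] size [0.037 0.076] ang 89.8
0.57 [304. 248.] ctr [ 0.47  -0.097] size [0.037 0.075] ang 89.6
0.57 [131. 236.] ctr [0.516 0.364] size [0.077 0.04 ] ang 1.0
```

Squeegee lies on the mat (x .393–.66, centred on y ≈ −.245). Now brush 2.

```bash
python3 -c "
from h import *
to([.470,-.097,.08],-np.pi/2);to([.470,-.097,.014],-np.pi/2)"
```

```text
d [  2.63   7.97 -14.9 ] twist -0.045 q [-0.69  0.93]
 d [  2.68  14.57 -14.94] twist -0.045 q [-0.69  0.93]
```

```bash
python3 -m inch '[[2.7,0,-6,-0.045,5.8],[2.7,2,-11,-0.045,5.8],[2.7,6,-14.9,-0.045,5.8],[2.7,8,-14.9,-0.045,5.8]]'; python3 - <<'E'
from h import *
st()
w=snap("wrist")
for d in robot.regions_of("brush_a","wrist")[:3]:
        m=d["pixels"].astype(np.uint8); cs=max(cv2.findContours(m,0,2)[0],key=cv2.contourArea)
        Q=np.array([onz(w,p[0],.02)[:2] for p in cs],np.float32)
        r=cv2.minAreaRect(Q); print(round(d["conf"],2),np.round(d["uv"]),"ctr",np.round(r[0],3),"size",np.round(r[1],3),"ang",round(r[2],1))
E
```

```text
clock: 32.62
eef_pos: [0.4635, -0.0909, 0.0725]
tcp_rot: [-0.003, 0.708, -0.706, -0.001]
ft_force: [0.2, -1.0, 1.2]
finger_gap: 0.679
t 32.62 p [ 0.4635 -0.0909  0.0725] F [ 0.2 -1.   1.2] gap 0.679 x [-1.    -0.003  0.006] y [-0.006  0.004 -1.   ] z [ 0.003 -1.    -0.004] q6 1.12
0.89 [286. 213.] ctr [ 0.473 -0.098] size [0.077 0.039] ang 0.7
0.88 [151. 210.] ctr [ 0.475 -0.012] size [0.042 0.077] ang 89.8
```

```bash
python3 -m inch '[[-0.5,3,0.4,0,5.8],[-0.5,5.8,0.4,0,5.8],[-0.5,6,0.4,0,5.8],[-0.5,6,0.4,0,3],[-0.5,6,0.4,0,3]]' 50;python3 -m inch '[[0,0,0,0,3],[0,0,0,0,3],[0,-5,0,0,3],[0,-12,0,0,3],[0,-19,0,0,3]]'; python3 -c "
from h import *
st();to([.521,.306,.22],.023+np.pi/2)"
```

```text
clock: 33.35
eef_pos: [0.4726, -0.0994, 0.018]
tcp_rot: [-0.001, -0.707, 0.708, -0.001]
ft_force: [0.6, 0.2, -1.0]
finger_gap: 0.448
clock: 33.98
eef_pos: [0.4709, -0.0984, 0.1932]
tcp_rot: [-0.0, 0.707, -0.707, -0.0]
ft_force: [0.7, -0.1, -0.9]
finger_gap: 0.45
t 33.98 p [ 0.4709 -0.0984  0.1932] F [ 0.7 -0.1 -0.9] gap 0.45 x [-1.  0.  0.] y [-0.  0. -1.] z [-0. -1. -0.] q6 1.11
 d [ -5.    -2.67 -40.44] twist -0.023 q [-0.46  1.11]
```

```bash
python3 -m inch '[[-5,-0.5,-40.4,-0.023,3],[-5,-0.5,-40.4,-0.023,3],[-5,-0.5,-40.4,-0.023,3],[-5,-0.5,-40.4,-0.023,3],[-5,-0.5,-40.4,-0.023,3]]'; python3 -m inch '[[-2,-0.5,-11,0,3],[-2,-0.5,-11,0,3],[-2,-0.5,-11,0,3]]';python3 -c "
from h import *
st();to([.521,.306,.024],.023+np.pi/2)"
```

```text
clock: 34.6
eef_pos: [0.5097, 0.2135, 0.1954]
tcp_rot: [0.008, -0.707, 0.707, -0.008]
ft_force: [1.0, -1.2, -0.8]
finger_gap: 0.453
clock: 34.98
eef_pos: [0.5268, 0.325, 0.2]
tcp_rot: [-0.01, 0.707, -0.707, 0.009]
ft_force: [0.0, -1.0, -0.5]
finger_gap: 0.447
t 34.98 p [0.5268 0.325  0.2   ] F [ 0.  -1.  -0.5] gap 0.447 x [-1.    -0.027  0.   ] y [-0.     0.001 -1.   ] z [ 0.027 -1.    -0.001] q6 1.9
 d [ 0.63 17.6   1.89] twist 0.004 q [0.36 1.9 ]
```

```bash
python3 -m inch '[[0.6,0,2.1,0,3],[0.6,6,2.1,0,3],[0.6,10,2.1,0,3],[0.6,12,2.1,0,3],[0.6,12,2.1,0,3]]';python3 -c "
from h import *
st();to([.521,.303,.024],.023+np.pi/2);w=snap('wrist');c=lambda x,y,z:np.round(proj(w,[.472+x-.023*y,.336+y+.023*x,z]));print([c(.1,b,.062) for b in(.075,-.075)])
m=w['img'];save(w,'w8.png')"
```

```text
clock: 35.6
eef_pos: [0.5211, 0.3, 0.0793]
tcp_rot: [0.009, -0.707, 0.707, -0.007]
ft_force: [0.8, -0.1, -0.7]
finger_gap: 0.452
t 35.6 p [0.5211 0.3    0.0793] F [ 0.8 -0.1 -0.7] gap 0.452 x [-1.    -0.022  0.003] y [-0.003 -0.001 -1.   ] z [ 0.022 -1.     0.001] q6 1.87
 d [-0.01  5.53 -0.31] twist -0.001 q [0.32 1.87]
[array([ 67., 165.]), array([354., 158.])]
```

View pics/w8.png

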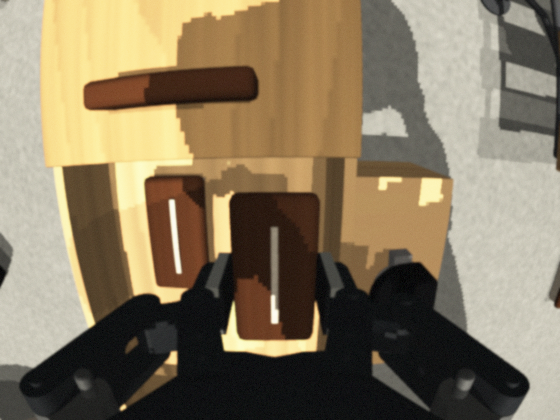

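Wrist view: brush 1 lies flat in the bin at (176,230). The knob at (400,280) comes close to the linkage, so I'll place this one nearer the front, clear of the knob.

```bash
python3 -m inch '[[4,-1,-0.2,0,3],[9.5,-1,-0.2,0,3],[9.5,0,-0.4,0,3],[9.5,3,-0.4,0,3],[9.5,5.2,-0.4,0,3]]';python3 -m inch '[[0,0,0,0,3],[0,0,0,0,4.9],[0,0,0,0,4.9],[0,-6,0,0,4.9],[0,-15,0,0,4.9]]';python3 -c "
from h import *
st();t=snap('top');to([.475,-.009,.19],-np.pi/2)
for d in robot.find_in('brush_a','top'): print(np.round(d['uv']),round(d['conf'],2),np.round(onz(t,d['uv'],.02),3))"
```

```text
clock: 36.28
eef_pos: [0.4293, 0.3033, 0.0296]
tcp_rot: [-0.007, 0.708, -0.706, 0.01]
ft_force: [-0.3, -0.5, -1.1]
finger_gap: 0.451
clock: 36.9
eef_pos: [0.4263, 0.3023, 0.1523]
tcp_rot: [0.008, -0.707, 0.707, -0.008]
ft_force: [1.5, 1.2, 0.0]
finger_gap: 0.57
t 36.9 p [0.4263 0.3023 0.1523] F [1.5 1.2 0. ] gap 0.57 x [-1.    -0.023  0.001] y [-0.001 -0.    -1.   ] z [ 0.023 -1.     0.   ] q6 1.93
 d [-3.65 -2.87 31.45] twist 0.023 q [0.39 1.93]
[154. 262.] 0.63 [0.442 0.302 0.02 ]
[132. 235.] 0.55 [0.513 0.364 0.02 ]
[280. 159.] 0.29 [ 0.711 -0.029  0.02 ]
```

```bash
python3 -m inch '[[-3.7,-5,31.5,0.023,5.8],[-3.7,-5,31.5,0.023,5.8],[-3.7,-5,31.5,0.023,5.8],[-3.7,-5,31.5,0.023,5.8],[-3.7,-5,31.5,0.023,5.8]]';python3 -m inch '[[0,8,1,0,5.8],[0,8,1,0,5.8],[0,8,1,0,5.8]]'; python3 - <<'E'
from h import *
st()
w=snap("wrist")
for d in robot.regions_of("brush_a","wrist")[:3]:
        m=d["pixels"].astype(np.uint8); cs=max(cv2.findContours(m,0,2)[0],key=cv2.contourArea)
        Q=np.array([onz(w,p[0],.02)[:2] for p in cs],np.float32)
        r=cv2.minAreaRect(Q); print(round(d["conf"],2),np.round(d["uv"]),"ctr",np.round(r[0],3),"size",np.round(r[1],3),"ang",round(r[2],1)); to([*r[0],.014],-np.pi/2)
t=snap('top')
for d in robot.find_in('brush_a','top'): print(np.round(d['uv']),round(d['conf'],2),np.round(onz(t,d['uv'],.02),3))
E
```

```text
clock: 37.62
eef_pos: [0.4699, -0.0051, 0.2004]
tcp_rot: [-0.001, -0.707, 0.707, -0.0]
ft_force: [0.1, 0.2, -0.1]
finger_gap: 0.683
clock: 38.0
eef_pos: [0.4685, -0.0131, 0.1182]
tcp_rot: [-0.001, 0.707, -0.707, -0.002]
ft_force: [0.1, -0.0, 0.1]
finger_gap: 0.681
t 38.0 p [ 0.4685 -0.0131  0.1182] F [ 0.1 -0.   0.1] gap 0.681 x [-1.     0.001  0.003] y [-0.003  0.001 -1.   ] z [-0.001 -1.    -0.001] q6 1.29
0.85 [272. 202.] ctr [ 0.475 -0.01 ] size [0.078 0.04 ] ang 0.1
 d [-0.42 10.66 -0.37] twist 0.0 q [-0.29  1.29]
[154. 266.] 0.93 [0.431 0.304 0.02 ]
[131. 234.] 0.61 [0.514 0.365 0.02 ]
```

```bash
python3 -m inch '[[-0.5,5,-0.3,0,5.8],[-0.5,9,-0.3,0,5.8],[-0.5,10.6,-0.3,0,5.8],[-0.5,10.6,-0.3,0,3],[-0.5,10.6,-0.3,0,3]]' 50;python3 -m inch '[[0,0,0,0,3],[0,0,0,0,3],[0,-5,0,0,3],[0,-12,0,0,3],[0,-19,0,0,3]]'; python3 -c "
from h import *
st();to([.423,.367,.22],.023+np.pi/2)"
```

```text
clock: 38.83
eef_pos: [0.4765, -0.0105, 0.0153]
tcp_rot: [-0.001, -0.707, 0.707, -0.001]
ft_force: [0.2, -0.2, -0.5]
finger_gap: 0.449
clock: 39.45
eef_pos: [0.4744, -0.0101, 0.1906]
tcp_rot: [0.0, 0.707, -0.707, -0.0]
ft_force: [0.4, 0.2, 0.6]
finger_gap: 0.455
t 39.45 p [ 0.4744 -0.0101  0.1906] F [0.4 0.2 0.6] gap 0.455 x [-1.  0. -0.] y [ 0.  0. -1.] z [-0. -1. -0.] q6 1.29
 d [  5.15  -2.94 -37.7 ] twist -0.023 q [-0.28  1.29]
```

```bash
python3 -m inch '[[5.2,-0.5,-37.7,-0.023,3],[5.2,-0.5,-37.7,-0.023,3],[5.2,-0.5,-37.7,-0.023,3],[5.2,-0.5,-37.7,-0.023,3],[5.2,-0.5,-37.7,-0.023,3]]'; python3 -m inch '[[0,0,-9,0,3],[0,0,-9,0,3],[0,0,-9,0,3]]';python3 -c "
from h import *
st();to([.423,.367,.024],.023+np.pi/2)"
```

```text
clock: 40.08
eef_pos: [0.4317, 0.3014, 0.1932]
tcp_rot: [-0.008, 0.707, -0.707, 0.008]
ft_force: [1.3, -0.8, -0.7]
finger_gap: 0.453
clock: 40.45
eef_pos: [0.4295, 0.3909, 0.1926]
tcp_rot: [-0.009, 0.707, -0.707, 0.009]
ft_force: [0.2, -1.0, -0.5]
finger_gap: 0.449
t 40.45 p [0.4295 0.3909 0.1926] F [ 0.2 -1.  -0.5] gap 0.449 x [-1.    -0.026 -0.   ] y [ 0.  0. -1.] z [ 0.026 -1.    -0.   ] q6 2.08
 d [ 0.72 16.86  2.37] twist 0.003 q [0.53 2.08]
```

```bash
python3 -m inch '[[0.7,2,2.4,0,3],[0.7,6,2.4,0,3],[0.7,11,2.4,0,3],[0.7,15,2.4,0,3],[0.7,16.6,2.4,0,3]]';python3 -m inch '[[0,0,0,0,3],[0,0,0,0,4.9],[0,0,0,0,4.9],[0,-6,0,0,4.9],[0,-15,0,0,4.9]]';python3 - <<'E'
from h import *
st();
w=snap("wrist")
for d in robot.find_in("brush_a","wrist"): print("w",np.round(d["uv"]),round(d["conf"],2),np.round(onz(w,d["uv"],.025),3))
to([.6045,.3445,.15],.023)
E
python3 -m inch '[[0,-6,8,0,4],[0,-6,16,0,4],[0,-6,24,0,4],[0,-6,30,0,4],[0,-6,30,0,4]]'
python3 - <<'E'
from h import *
st();t=snap("top");s=snap("side")
for n,c in(("top",t),("side",s)):
  for d in robot.regions_of("brush_a",n)[:6]: print(n,np.round(d["uv"]),round(d["conf"],2),d["pixels"].sum(),np.round(onz(c,d["uv"],.025),3))
A=cv2.resize(t["img"][120:320,90:470],None,fx=2.1,fy=2.1,interpolation=cv2.INTER_CUBIC)[:,:400*2]
cv2.imwrite("pics/C.png",A[:,:,::-1]);save(s,"side9.png")
E
```

```text
clock: 41.08
eef_pos: [0.4222, 0.3632, 0.0243]
tcp_rot: [0.009, -0.706, 0.708, -0.006]
ft_force: [-0.4, -0.0, -0.0]
finger_gap: 0.452
clock: 41.7
eef_pos: [0.4234, 0.3651, 0.151]
tcp_rot: [0.008, -0.707, 0.707, -0.008]
ft_force: [1.5, 0.6, 0.3]
finger_gap: 0.572
t 41.7 p [0.4234 0.3651 0.151 ] F [1.5 0.6 0.3] gap 0.572 x [-1.    -0.023  0.   ] y [-0. -0. -1.] z [ 0.023 -1.     0.   ] q6 2.04
w [347. 197.] 0.8 [0.431 0.305 0.025]
w [276. 201.] 0.74 [0.426 0.364 0.025]
w [280.  90.] 0.67 [0.516 0.363 0.025]
 d [-17.49   1.15   2.79] twist -1.57 q [0.5  2.04]
clock: 42.42
eef_pos: [0.4306, 0.065, 0.2101]
tcp_rot: [0.007, -0.707, 0.707, -0.009]
ft_force: [1.6, -0.6, -0.2]
finger_gap: 0.468
t 42.42 p [0.4306 0.065  0.2101] F [ 1.6 -0.6 -0.2] gap 0.468 x [-1.    -0.023 -0.003] y [ 0.003 -0.    -1.   ] z [ 0.023 -1.     0.   ] q6 1.42
top [152. 267.] 0.74 453 [0.428 0.305 0.025]
top [129. 268.] 0.72 517 [0.426 0.366 0.025]
top [132. 238.] 0.71 419 [0.504 0.362 0.025]
top [361. 145.] 0.55 1602 [ 0.747 -0.242  0.025]
top [433. 169.] 0.38 660 [ 0.681 -0.429  0.025]
side [191. 164.] 0.76 194 [0.41  0.357 0.025]
```

View pics/C.png

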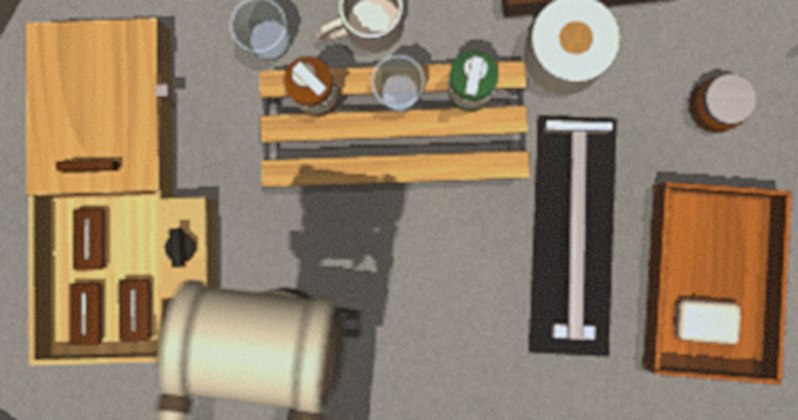

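Top view: three brushes lie flat in the bin at (90,238), (87,312) and (135,308). The squeegee is flat on the mat, the soap is in the basket, and the other items are in place. I'll take one oblique look through the slat gaps for a hidden brush while turning the wrist for the lid.

```bash
python3 -m inch '[[-7,0,12,-0.18,4],[-7,0,12,-0.36,4],[-7,0,12,-0.54,4],[-7,0,12,-0.72,4],[-7,0,12,-0.9,4]]'; python3 -m inch '[[0,0,0,-0.18,4],[0,0,0,-0.36,4],[0,0,0,-0.54,4],[0,0,0,-0.67,4],[0,0,0,-0.67,4]]';  python3 - <<'E'
from h import *
st();w=snap("wrist"); s=snap("side")
for n,c in(("wrist",w),("side",s)):
  for d in robot.regions_of("brush_a",n)[:6]: print(n,np.round(d["uv"]),round(d["conf"],2),d["pixels"].sum(),np.round(onz(c,d["uv"],.02),3))
f=lambda im:np.clip(255*(im/255.)**.6,0,255).astype(np.uint8)
A=cv2.resize(f(w["img"][0:300,260:560]),(400,400));B=cv2.resize(f(s["img"][150:270,230:350]),(400,400),interpolation=cv2.INTER_CUBIC)
cv2.imwrite("pics/D.png",np.hstack([A,B])[:,:,::-1])
to([.6045,.3445,.15],.023)
E
```

```text
clock: 43.25
eef_pos: [0.5037, -0.0498, 0.209]
tcp_rot: [-0.317, 0.632, -0.632, 0.318]
ft_force: [0.3, 0.7, -0.1]
finger_gap: 0.472
clock: 43.88
eef_pos: [0.5035, -0.0498, 0.2091]
tcp_rot: [-0.506, 0.494, -0.494, 0.506]
ft_force: [-0.3, 0.1, 0.1]
finger_gap: 0.469
t 43.88 p [ 0.5035 -0.0498  0.2091] F [-0.3  0.1  0.1] gap 0.469 x [ 0.023 -1.    -0.   ] y [ 0.  0. -1.] z [1.    0.023 0.   ] q6 -0.36
side [196. 165.] 0.68 204 [0.428 0.352 0.02 ]
side [253. 332.] 0.54 640 [ 0.417 -0.399  0.02 ]
 d [-39.31   5.91  10.97] twist -0.001 q [-0.34 -0.36]
```

View pics/D.png

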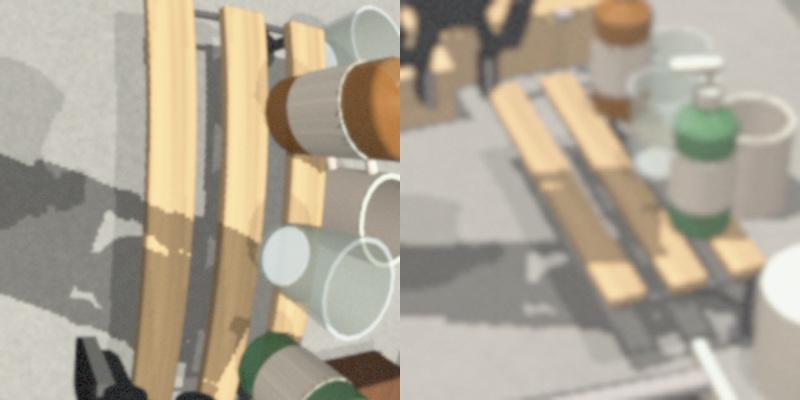

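Both views show only bare counter under all the slats, so no brush is left. Now close the lid.

```bash
python3 -m inch '[[-39.3,0,2,0,4],[-39.3,0,4,0,4],[-39.3,0,6,0,4],[-39.3,0,8,0,4],[-39.3,0,11,0,4]]'; python3 -m inch '[[-9,4,2.5,0,4],[-9,4,2.5,0,4],[-9,4,2.5,0,4]]';  python3 - <<'E'
from h import *
st();to([.6045,.3445,.0905],.023);w=snap("wrist")
for d in robot.regions_of("lid_handle","wrist")[:1]: print(np.round(d["uv"]),round(d["conf"],2))
print(proj(w,[.6045,.3445,.095]))
im=w["img"].astype(int)
E
```

```text
clock: 44.7
eef_pos: [0.5624, 0.2547, 0.2093]
tcp_rot: [-0.505, 0.494, -0.495, 0.506]
ft_force: [0.5, -0.6, 0.6]
finger_gap: 0.468
clock: 45.08
eef_pos: [0.584, 0.3447, 0.1664]
tcp_rot: [0.507, -0.495, 0.493, -0.505]
ft_force: [0.3, 0.8, -0.3]
finger_gap: 0.465
t 45.08 p [0.584  0.3447 0.1664] F [ 0.3  0.8 -0.3] gap 0.465 x [ 0.024 -1.     0.001] y [-0.004 -0.001 -1.   ] z [ 1.     0.024 -0.004] q6 0.33
 d [0.06 7.58 2.08] twist 0.001 q [0.36 0.33]
[379. 202.] 0.96
[306.55228597 227.65511753]
```

```bash
python3 -m inch '[[0,2,2.1,0,4],[0,4,2.1,0,4],[0,7.5,2.1,0,4],[0,7.5,2.1,0,4],[0,7.5,2.1,0,0.8]]' 40; python3 -m inch '[[0,0,0,0,0.8],[0,0,0,0,0.8],[0,0,-4,0,0.8],[0,0,-8,0,0.8],[0,0,-12,0,0.8]]';  python3 -m inch '[[0,0,-4,0,0.8],[0,0,-7,0,0.8],[0,0,-8.6,0,0.8],[0,0,-8.6,0,0.8]]'; python3 -c "
from h import *
st();to([.3988,.3398,.0905],.023)"
```

```text
clock: 45.8
eef_pos: [0.6067, 0.343, 0.0955]
tcp_rot: [-0.505, 0.494, -0.495, 0.506]
ft_force: [0.6, -0.1, 0.8]
finger_gap: 0.274
clock: 46.42
eef_pos: [0.487, 0.34, 0.0962]
tcp_rot: [-0.504, 0.493, -0.496, 0.507]
ft_force: [1.3, -1.9, 1.2]
finger_gap: 0.125
clock: 46.92
eef_pos: [0.4003, 0.3377, 0.0962]
tcp_rot: [0.506, -0.493, 0.495, -0.506]
ft_force: [-1.2, -6.9, 3.0]
finger_gap: 0.121
t 46.92 p [0.4003 0.3377 0.0962] F [-1.2 -6.9  3. ] gap 0.121 x [ 0.023 -1.     0.002] y [ 0.002 -0.002 -1.   ] z [1.    0.023 0.002] q6 0.45
 d [-0.21  0.57 -0.14] twist 0.0 q [0.47 0.45]
```

Push to the stop, release, then go to the knob (jaws across the bar, which lies along x).

```bash
python3 -m inch '[[-0.1,0,-0.3,0,0.8],[-0.1,0,-0.5,0,0.8],[-0.1,0,-0.5,0,0.8]]'; python3 -c "
from h import *
st()"; python3 -m inch '[[0,0,0,0,4],[0,0,0,0,4],[0,-3,0,0,4],[0,-7,0,0,4],[0,-7,0,0,4]]'; python3 - <<'E'
from h import *
st();to([.505,.231,.16],-1.5);t=snap("top")
for d in robot.regions_of("lid","top")[:1]:
        m=d["pixels"].astype(np.uint8); cs=max(cv2.findContours(m,0,2)[0],key=cv2.contourArea)
        Q=np.array([onz(t,p[0],.07)[:2] for p in cs],np.float32)
        r=cv2.minAreaRect(Q); print(round(d["conf"],2),"ctr",np.round(r[0],3),"size",np.round(r[1],3))
E
```

```text
clock: 47.3
eef_pos: [0.3982, 0.3378, 0.0962]
tcp_rot: [-0.505, 0.492, -0.497, 0.506]
ft_force: [6.9, -10.2, -0.6]
finger_gap: 0.124
t 47.3 p [0.3982 0.3378 0.0962] F [  6.9 -10.2  -0.6] gap 0.124 x [ 0.023 -1.     0.003] y [ 0.006 -0.003 -1.   ] z [1.    0.023 0.006] q6 0.46
clock: 47.92
eef_pos: [0.3978, 0.3412, 0.1685]
tcp_rot: [-0.503, 0.493, -0.495, 0.509]
ft_force: [-0.1, -0.3, -0.2]
finger_gap: 0.468
t 47.92 p [0.3978 0.3412 0.1685] F [-0.1 -0.3 -0.2] gap 0.468 x [ 0.022 -1.    -0.004] y [ 0.008  0.004 -1.   ] z [1.    0.022 0.008] q6 0.46
 d [11.26  0.88 10.46] twist 1.522 q [0.48 0.46]
```

```bash
python3 -m inch '[[11.3,0,10.5,0.18,4],[11.3,0,10.5,0.36,4],[11.3,0,10.5,0.54,4],[11.3,0,10.5,0.72,4],[11.3,0,10.5,0.9,4]]'; python3 -m inch '[[0,0,0,0.18,4],[0,0,0,0.36,4],[0,0,0,0.54,4],[0,0,0,0.62,4],[0,0,0,0.62,4]]'; python3 - <<'E'
from h import *
st();to([.505,.231,.095],-1.5);w=snap("wrist")
for n in("knob_grip","knob"):
  for d in robot.regions_of(n,"wrist")[:2]:
        m=d["pixels"].astype(np.uint8); cs=max(cv2.findContours(m,0,2)[0],key=cv2.contourArea)
        Q=np.array([onz(w,p[0],.098)[:2] for p in cs],np.float32)
        r=cv2.minAreaRect(Q); print(n,round(d["conf"],2),np.round(d["uv"]),"ctr",np.round(r[0],3),"size",np.round(r[1],3),"ang",round(r[2],1))
E
```

```text
clock: 48.65
eef_pos: [0.5021, 0.2283, 0.1623]
tcp_rot: [-0.239, 0.666, -0.666, 0.237]
ft_force: [-0.1, 0.8, 0.1]
finger_gap: 0.467
clock: 49.28
eef_pos: [0.502, 0.2288, 0.1627]
tcp_rot: [0.027, -0.707, 0.707, -0.025]
ft_force: [0.1, -1.2, -0.2]
finger_gap: 0.468
t 49.27 p [0.502  0.2288 0.1627] F [ 0.1 -1.2 -0.2] gap 0.468 x [-0.997 -0.074  0.003] y [-0.003 -0.    -1.   ] z [ 0.074 -0.997  0.   ] q6 1.71
 d [-0.34  6.77 -0.2 ] twist 0.003 q [0.21 1.71]
knob_grip 0.75 [268. 214.] ctr [0.508 0.234] size [0.033 0.05 ] ang 71.3
knob 0.8 [268. 214.] ctr [0.508 0.234] size [0.033 0.05 ] ang 71.2
```

```bash
python3 -m inch '[[-0.3,3,-0.2,0,4],[-0.3,6.7,-0.2,0,4],[-0.3,6.7,-0.2,0,4],[-0.3,6.7,-0.2,0,0.8],[-0.3,6.7,-0.2,0,0.8]]' 40; python3 -m inch '[[0,0,0,0,0.8],[0,0,0,0,0.8]]'; python3 -c "
from h import *
s,r=st();print(np.round(s['wrist_torque'],2),np.arctan2(r[1,2],r[0,2]))"
```

```text
clock: 50.05
eef_pos: [0.5069, 0.2325, 0.0992]
tcp_rot: [-0.025, 0.708, -0.706, 0.027]
ft_force: [-0.2, 4.0, -0.0]
finger_gap: 0.125
clock: 50.3
eef_pos: [0.5069, 0.2325, 0.0992]
tcp_rot: [-0.025, 0.708, -0.706, 0.027]
ft_force: [-0.5, 4.8, 0.7]
finger_gap: 0.126
t 50.3 p [0.5069 0.2325 0.0992] F [-0.5  4.8  0.7] gap 0.126 x [-0.997 -0.074 -0.004] y [ 0.003  0.003 -1.   ] z [ 0.074 -0.997 -0.002] q6 1.71
[0.72 0.17 0.35] -1.49708595318372
```

```bash
python3 -m inch '[[0,0,0,-0.18,0.8],[0,0,0,-0.36,0.8],[0,0,0,-0.54,0.8],[0,0,0,-0.72,0.8],[0,0,0,-0.9,0.8]]'; python3 -m inch '[[0,0,0,-0.18,0.8],[0,0,0,-0.36,0.8],[0,0,0,-0.54,0.8],[0,0,0,-0.64,0.8],[0,0,0,-0.64,0.8]]'; python3 -c "
from h import *
s,r=st();print(np.round(s['wrist_torque'],2),np.arctan2(r[1,2],r[0,2]))"
```

```text
clock: 50.92
eef_pos: [0.5068, 0.233, 0.0992]
tcp_rot: [-0.331, 0.625, -0.624, 0.334]
ft_force: [-0.7, 6.0, 1.8]
finger_gap: 0.125
clock: 51.55
eef_pos: [0.5065, 0.2331, 0.0992]
tcp_rot: [-0.509, 0.49, -0.489, 0.512]
ft_force: [-2.2, 6.4, 2.6]
finger_gap: 0.127
t 51.55 p [0.5065 0.2331 0.0992] F [-2.2  6.4  2.6] gap 0.127 x [ 0.042 -0.999 -0.004] y [ 0.003  0.004 -1.   ] z [0.999 0.042 0.003] q6 0.17
[ 1.21  0.27 -0.36] 0.04155261669764088
```

```bash
python3 -m inch '[[0,0,0,0,4],[0,0,0,0,4],[0,-4,0,0,4],[0,-10,0,0,4],[0,-12,0,0,4]]'; python3 -m inch '[[10,0,-8,0,4],[20,0,-15,0,4],[28,0,-18,0,4],[28,0,-18,0,4],[28,0,-18,0,4]]'; python3 - <<'E'
from h import *
st();t=snap("top");s=snap("side")
def rect(c,m,z):
    cs=max(cv2.findContours(m.astype(np.uint8),0,2)[0],key=cv2.contourArea)
    r=cv2.minAreaRect(np.array([onz(c,p[0],z)[:2] for p in cs],np.float32)); return np.round(r[0],3),np.round(r[1],3),round(r[2],1)
for n,z in(("lid",.07),("squeegee",.038),("soap",.03),("brush_a",.02),("mat",.004)):
  for d in robot.regions_of(n,"top")[:2]: print(n,round(d["conf"],2),rect(t,d["pixels"],z))
# knob: dark pixels around
c=t["img"][220:262,160:196].max(2)<60; ys,xs=np.nonzero(c); print("dark knob cols",xs.min()+160,xs.max()+160,"rows",ys.min()+220,ys.max()+220)
for y in range(222,256,2): print("".join("#" if v else "." for v in c[y-220]))
E
```

```text
clock: 52.18
eef_pos: [0.5081, 0.2312, 0.2221]
tcp_rot: [-0.508, 0.488, -0.491, 0.513]
ft_force: [0.1, 0.2, 0.1]
finger_gap: 0.467
clock: 52.8
eef_pos: [0.3464, -0.0392, 0.2175]
tcp_rot: [0.511, -0.488, 0.49, -0.511]
ft_force: [1.0, -0.7, 0.3]
finger_gap: 0.469
t 52.8 p [ 0.3464 -0.0392  0.2175] F [ 1.  -0.7  0.3] gap 0.469 x [ 0.043 -0.999  0.002] y [ 0.001 -0.002 -1.   ] z [0.999 0.043 0.001] q6 -0.51
lid 0.44 (array([ 0.705, -0.118]), array([0.058, 0.077]), 89.4)
squeegee 0.74 (array([ 0.525, -0.248]), array([0.08 , 0.265]), 89.6)
soap 0.56 (array([ 0.412, -0.403]), array([0.076, 0.05 ]), 88.4)
mat 0.58 (array([ 0.519, -0.244]), array([0.103, 0.301]), 87.1)
mat 0.15 (array([ 0.683, -0.437]), array([0.082, 0.072]), 89.5)
dark knob cols 165 183 rows 231 243
....................................
....................................
....................................
....................................
....................................
.............#######................
..........############..............
........################............
.....#####.###.###..####............
..........############..............
...........##########...............
....................................
....................................
....................................
....................................
....................................
....................................
```

```bash
python3 - <<'E'
from h import *
t=snap("top")["img"].astype(int); o=cv2.imread("pics/top0.png")[:,:,::-1].astype(int)
d=(abs(t-o).max(2)>60)
for n,(a,b,c,e) in dict(box=(120,300,98,195),shelf=(140,215,205,350),back=(100,180,195,460),basket=(200,305,395,470)).items(): print(n,d[a:b,c:e].sum(), np.argwhere(d[a:b,c:e]).mean(0)+[a,c] if d[a:b,c:e].any() else "")
for im in(o,t):
    m=(im[270:292,110:160].sum(2)<200); print("handle dark centroid",(np.argwhere(m).mean(0)+[270,110])[::-1],m.sum())
E
```

```text
box 11 [257.27272727 133.90909091]
shelf 62 [186.29032258 297.33870968]
back 163 [176.42944785 367.34969325]
basket 1381 [268.43953657 427.62201303]
handle dark centroid [132.575 280.25 ] 120
handle dark centroid [132.15671642 280.64179104] 134
```

The box region matches the starting picture: lid shut, knob locked. Handing in.

```bash
python3 -c "
from station import robot
print(robot.sign_off())"
```

```text
the job is handed in; nothing more can be done
None
```

I put all three brushes away in the box, shut and locked the lid, and handed the job in at about 53 s. Two of the brushes were under the shelf and I raked them out with the squeegee; the third came from the basket.

**Last checks**
- **Brushes:** the top view before closing showed all three lying flat in the bin. An oblique look through the slats and the side view showed nothing left under the shelf.
- **Lid and knob:** the box matches the starting picture. I pushed the lid to its stop (about 7 N), the handle is back in its original place, and the knob bar points across to the lid again.
- **Squeegee:** it lies on the mat, centred at about (0.525, −0.248) with the mat at (0.519, −0.244).
- **Soap and other items:** the soap has not moved. The bottles, tumblers, roll, jar and mug looked unmoved.

**Not as clean**
- **Force when setting down the squeegee:** the wrist read 42 N for a moment, pressing through the held squeegee, not the gripper's body. That is well under the 120 N wrist limit, but above the 40 N figure set for the gripper's body.
- **Lid detector:** in the final picture it reported a wrong spot with low confidence, so I confirmed the lid by comparing pictures and from the stop force.

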